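# Close the finishing barrel and put it on the magnetic finisher

### The arm

A 6-joint arm with a two-finger parallel gripper is mounted at the origin on the work surface. World frame = base frame: x ahead of the robot, y to its left, z up, the work surface at z = 0. Lengths are in mm, angles in rad, forces in N, time in s.
With the tool pointing down it reaches from about 350 to 950 mm from the base axis. Payload 17.4 kg.
Tool frame: the origin (TCP) lies midway between the tips of the shut fingers; the grasp point (between the pads) lies 19 mm behind it; z points along the fingers, y is the line along which they close (so a half turn about z gives the same grasp; the last joint's range is limited). The gripper opens to 93 mm and grips with 3 to 60 N. Pads are 15 mm wide; open, the fingers measure 128 mm over their backs; the gripper's body (75 mm by 188 mm) begins 65 mm behind the grasp point.
Start: joints at [-1.317, 0.116, 1.442, -0, 1.584, -0.038], TCP at [194.172, -646.475, 218.646] pointing down, gripper open.
Joint ranges: [-2.83, 2.83], [-0.83, 2.19], [0.07, 2.5], [-1.14, 4.28], [0.01, 3], [-2.97, 2.97]. Speed limits (rad/s): [1.89, 1.89, 2.22, 3.14, 3.14, 3.14].

### API

Orientations are given as a unit quaternion [x, y, z, w].
In Python, from bench import ctrl gives the robot as it stands.
- The arm moves only by the tool move_arm, never from a script. Its argument "plan" is a list of rows, each a list of 7 numbers: the closure, from 0 (fully open) to 1 (shut), then the shift along the tool's x, y, z in mm, then the turn, a rotation vector about the tool's x, y, z in rad. A call has 1 to 5 rows; each row shifts and turns the commanded pose from where the row before left it, along the tool's axes as they then stand; what a row does not reach is not made up. A row lasts 1/10 s, in which the tool goes at most 50 mm and 8.59 degrees, less where a joint would pass 70% of its speed; a pose out of reach is approached as far as the arm can. A call with a gripper value outside its range is refused whole. The fingers move at their own pace and stop on an object; "newtons" is the grip in N (left out, the last holds). Time passes only in rows, so rows that do not move let the fingers close. It gives the time, the measured TCP pose, the force, the opening and the grip force at its end, in the units of the state.
- ctrl.state(): the state, without advancing time (a new reading comes with each control period).
- ctrl.grab_frame(name): name is "scene" or "top" or "wrist"; returns the picture (384x512x3 uint8, blue, green, red); there is no depth.
- ctrl.camera_model(name): a dict with "mtx" (3x3 intrinsics, pixels), "position" and "rotation" of the camera in the world; the wrist camera has in their place "tool_from_camera" (4x4, takes a point from camera to tool coordinates, whose origin is the TCP and whose axes are the flange's). Camera axes: x right, y up, looking along -z (the intrinsics and any distortion apply to the point x, -y, -z); pixel columns grow to the right and rows downward; lengths in mm; the calibration is good to about 2 mm. A picture is of the moment at which its call begins: read the wrist's pose just before it. camera_model takes no time and is no camera call.
- ctrl.job_done(): hands the job in; it is judged then, once.
The state is a dict: "time_s": time; "joint_pos": joint angles; "joint_velocities": joint speeds; "tau": joint torques, N m; "eef_pos": TCP position; "orientation": TCP orientation; "force": force on the tool from outside, world axes, zero at the start; "torque": the same for the moment, N m; "opening": finger opening in mm; "finger_force": force on a finger pad.
Only numpy, scipy, OpenCV 4.12 (cv2) and the standard library are available. Lean on these libraries where they do the work, as an engineer would, in place of code of your own. Each camera call takes 0.05 s, during which the arm holds its last target. There are 200 camera calls.

### The job

Put every silver case from the bench into the open barrel while it sits in its wooden stand, then close the barrel with its screw lid: set the lid level on the neck, turn it backward (anticlockwise from above) until it drops into the start of the thread, then turn it forward (clockwise) until it is fully home. Then lift the closed barrel by the lid's bar handle straight up out of the stand and set it down gently, upright and centred on the round rubber plate of the finisher, and let go; leave the other things on the bench where they are.

Things in the scene. Friction and masses are not known exactly. Their poses are not given: they have to be found in the camera images.
- barrel: Open round grey plastic barrel, origin at the centre of the underside of its foot, z up. Square foot 130 x 130 x 6 mm; round wall of inner radius 51 mm and outer radius 55 mm, inner floor 8 mm and rim 88 mm above the origin; about 320 g empty. It begins standing in the stand, which keeps it from turning.
- neck (a point): Centre of the barrel's rim, 88 mm above its origin. Outside the neck, out to radius 65 mm and 59 to 84 mm above the barrel's origin, runs a three-start right-hand quick thread; its starts are gaps 120 degrees apart, at no stated angle. Riding on the thread, a forward turn only runs against a tooth. A backward turn of at most 105 degrees reaches a start. A lid tilted by 2 degrees or more is caught, one lug in and one on the edge: lift it off and set it down anew.
- lid: Black round screw lid, 146 mm across, 140 g, right side up on the bench; origin at the centre of its open underside (the skirt's lower edge), z up. Top face 30 mm above the origin. Three 5 mm lugs inside the skirt's lower edge; play around the rim about 3 mm all round. Turns easily (under 0.2 N m). Lifted by its bar when home, it rises 2 mm in its thread, then carries the barrel.
- lid_bar (a point): Middle of the lid's upright grey bar handle, 52 mm above the lid's origin. Bar 90 mm long (lid's x), 16 mm thick (lid's y), from 30 to 66 mm above the lid's origin. Loosely held, the lid sinks by its own weight.
- lid_edge (a point): Same point as the lid's origin. Its height above the barrel's origin: 74 to 79 mm riding on the thread (one set down on the teeth sinks up to 5 mm when turned back: not yet the start); turned backward it climbs up to 5 mm, then drops 11 mm to 68 mm in a start (free over some 14 degrees); turned forward from there it runs down to 63 mm in about 75 degrees and meets a stop by 105 degrees.
- stand: Fixed square wooden stand, 150 x 150 mm, origin at the centre of its underside. Its floor, on which the barrel's foot stands, is 24 mm up, with a rim around it to 34 mm up and 2 mm of play about the foot.
- finisher: Fixed grey machine, 190 x 190 mm, 60 mm tall, origin at the centre of its underside. Stand and finisher may be in either of two places.
- plate (a point): Centre of the upper face of the finisher's flat round black rubber plate (radius 82 mm), 60 mm above the bench.
- case0: Silver amulet case (hollow block), 66 mm long (x), 22 mm wide (y), 20 mm tall, about 60 g, origin at the centre of its underside, lying on the bench. Three to five of the five cases are present in a run; all present ones go into the barrel.
- case1: Silver amulet case (hollow block), 66 mm long (x), 22 mm wide (y), 20 mm tall, about 60 g, origin at the centre of its underside, lying on the bench. Three to five of the five cases are present in a run; all present ones go into the barrel.
- case2: Silver amulet case (hollow block), 66 mm long (x), 22 mm wide (y), 20 mm tall, about 60 g, origin at the centre of its underside, lying on the bench. Three to five of the five cases are present in a run; all present ones go into the barrel.
- case3: Silver amulet case (hollow block), 66 mm long (x), 22 mm wide (y), 20 mm tall, about 60 g, origin at the centre of its underside, lying on the bench. Three to five of the five cases are present in a run; all present ones go into the barrel.
- case4: Silver amulet case (hollow block), 66 mm long (x), 22 mm wide (y), 20 mm tall, about 60 g, origin at the centre of its underside, lying on the bench. Three to five of the five cases are present in a run; all present ones go into the barrel.
- pan: Brass bowl, 84 mm across, 30 mm tall. Bystander, to be left alone.
- rule: Steel rule 25 x 200 x 4 mm, lying along y. Bystander, to be left alone.
- doming_block: Steel cube of 50 mm. Bystander, to be left alone.
- flux: Small closed jar, 50 mm across, 90 mm tall. Bystander, to be left alone.
Things that resemble listed ones, but are neither listed nor needed, are in the scene too. Leave any green look-alike of the case0 alone. What is shaped like the case4 but yellow is not meant.

How it is judged (in metres and radians):
On the way, in this order (a step that is already met when the one before it is completed fails the run):
1. every case present lies inside the barrel in its stand, the lid still off (horizontal distance between each of case0, case1, case2, case3, case4 and barrel below 0.052 m and z of case0 in the frame of barrel between 0 and 0.088 m and z of case1 in the frame of barrel between 0 and 0.088 m and z of case2 in the frame of barrel between 0 and 0.088 m and z of case3 in the frame of barrel between 0 and 0.088 m and z of case4 in the frame of barrel between 0 and 0.088 m and horizontal distance between barrel and stand below 0.008 m and z of barrel in the frame of stand below 0.029 m and horizontal distance between lid and barrel above 0.06 m), for 0.2 s.
2. the lid has dropped into the start of its thread, the barrel still in the stand (z of lid in the frame of barrel between 0.055 and 0.0715 m and horizontal distance between lid and barrel below 0.01 m and horizontal distance between barrel and stand below 0.008 m and z of barrel in the frame of stand below 0.029 m and angle between the z axis of lid and the z axis of barrel, either way round below 0.06 rad), for 0.02 s.
3. the lid is turned fully home, the barrel still in the stand (z of lid in the frame of barrel between 0.055 and 0.0648 m and horizontal distance between lid and barrel below 0.01 m and horizontal distance between barrel and stand below 0.008 m and z of barrel in the frame of stand below 0.029 m), for 0.2 s.
4. the closed barrel is lifted clear of the stand (z of lid in the frame of barrel between 0.055 and 0.0665 m and horizontal distance between lid and barrel below 0.01 m and z of barrel in the frame of stand above 0.04 m and contact force between barrel and stand below 0.1 N), for 0.1 s.
At the end, for the whole second after the job is handed in: All present cases are inside the barrel; the lid is fully home (its origin within 1.8 mm of the 63 mm height above the barrel's); the barrel stands at rest, upright within 3 degrees, on the finisher's plate, its centre within 20 mm of the plate's centre (horizontal distance between each of case0, case1, case2, case3, case4 and barrel below 0.052 m and z of case0 in the frame of barrel between 0 and 0.088 m and z of case1 in the frame of barrel between 0 and 0.088 m and z of case2 in the frame of barrel between 0 and 0.088 m and z of case3 in the frame of barrel between 0 and 0.088 m and z of case4 in the frame of barrel between 0 and 0.088 m and z of lid in the frame of barrel between 0.055 and 0.0648 m and horizontal distance between lid and barrel below 0.01 m and horizontal distance between barrel and plate below 0.02 m and z of barrel in the frame of plate between -0.004 and 0.004 m and angle between barrel's own z axis and vertical below 0.05 rad and linear speed of barrel below 0.02 m/s); the robot touches nothing.
It fails at once if the barrel is tipped by more than 30 degrees (angle between barrel's own z axis and vertical above 0.52 rad).
It fails at once if the barrel is dropped or slammed down on the finisher (over 25 cm/s within 3 cm of its plate) (linear speed of barrel above 0.25 m/s and horizontal distance between barrel and plate below 0.12 m and z of barrel in the frame of plate below 0.03 m).
It fails at once if a bystander is moved by more than 4 cm (distance of any of pan, rule, doming_block, flux from where it was at the start of the episode above 0.04 m).
Of case0, case1, case2, case3, case4 only 3 to 5 are there at a start; the rules pass over those that are not, and their reading is None.
At some moment in a run one of case0, case1, case2, case3, case4 may be knocked a few centimetres aside while the robot is not near it.
It also fails if it takes over 210 s, if anything falls off the work surface, if the arm or the gripper's body presses on something with over 40 N, if the wrist force passes 120 N, or if a joint passes its speed limit or range.

## Working session

There is one attempt and no reset: what is moved stays moved. The work goes in short steps, Python scripts to look and compute and a tool call to move; the robot and the scene stay as the last step left them, time stands still between calls to the robot, and variables do not carry over. Pictures are saved under pics/ and viewed, at most 14 in all, crops included, and the job is handed in when it is done.

Besides the shell and the picture viewer there is one more tool, called in YAML: its name, and indented under it one key for each argument. move_arm: Moves the arm, as the interface text tells. Its arguments: {"type":"object","properties":{"plan":{"type":"array"},"newtons":{"type":"number"}},"required":["plan"]}

```bash
mkdir -p pics; ls
python3 - <<'E'
from bench import ctrl
import cv2
for n in("scene","top"):
    cv2.imwrite(f"pics/{n}0.png",cv2.resize(ctrl.grab_frame(n),(800,600),interpolation=cv2.INTER_CUBIC)); m=ctrl.camera_model(n);print(n,m)
print(ctrl.camera_model("wrist")); print(ctrl.state())
E
```

```text
pics
scene {'mtx': array([[372.69944432,   0.        , 261.1130754 ],
       [  0.        , 372.69944432, 198.7242909 ],
       [  0.        ,   0.        ,   1.        ]]), 'position': array([ 805.52126237, -560.06727184,  850.3615919 ]), 'rotation': array([0.30598473, 0.07925178, 0.24125293, 0.91754538])}
top {'mtx': array([[498.19649925,   0.        , 261.63611031],
       [  0.        , 498.19649925, 190.87778406],
       [  0.        ,   0.        ,   1.        ]]), 'position': array([ 256.77682551,  -40.64281918, 1584.98825931]), 'rotation': array([-0.06329991,  0.06272692,  0.71368747, -0.69477238])}
{'mtx': array([[340.70431056,   0.        , 250.94855704],
       [  0.        , 340.70431056, 188.39058301],
       [  0.        ,   0.        ,   1.        ]]), 'tool_from_camera': array([[-4.16338797e-04,  9.53220428e-01,  3.02275772e-01,
         8.39530032e+01],
       [ 9.99998939e-01,  8.18870021e-04, -1.20494366e-03,
         8.95812546e-02],
       [-1.39610148e-03,  3.02274950e-01, -9.53219757e-01,
        -1.66247722e+02],
       [ 0.00000000e+00,  0.00000000e+00,  0.00000000e+00,
         1.00000000e+00]])}
{'time_s': 0.1, 'joint_pos': array([-1.31682631e+00,  1.16419643e-01,  1.44216765e+00,  2.45563911e-05,
        1.58397534e+00, -3.77812596e-02]), 'joint_velocities': array([ 7.91584597e-05, -2.43747819e-03, -1.42454403e-03, -8.99543376e-04,
        9.26951186e-04, -2.41215767e-03]), 'tau': array([ 4.68821760e-03, -7.22885442e+01, -6.23861146e+01,  7.82644632e-02,
        2.27366301e-02, -4.07325365e-05]), 'eef_pos': array([ 194.1191009 , -646.31142221,  218.01052215]), 'orientation': array([ 9.89378864e-01,  1.45358961e-01, -4.01171574e-05, -4.83484299e-04]), 'force': array([ 0.05919043,  0.27352205, -0.64959173]), 'torque': array([-0.03679392, -0.01780383, -0.0056759 ]), 'finger_force': 0.0, 'opening': 93.16129352180556}
```

View pics/top0.png

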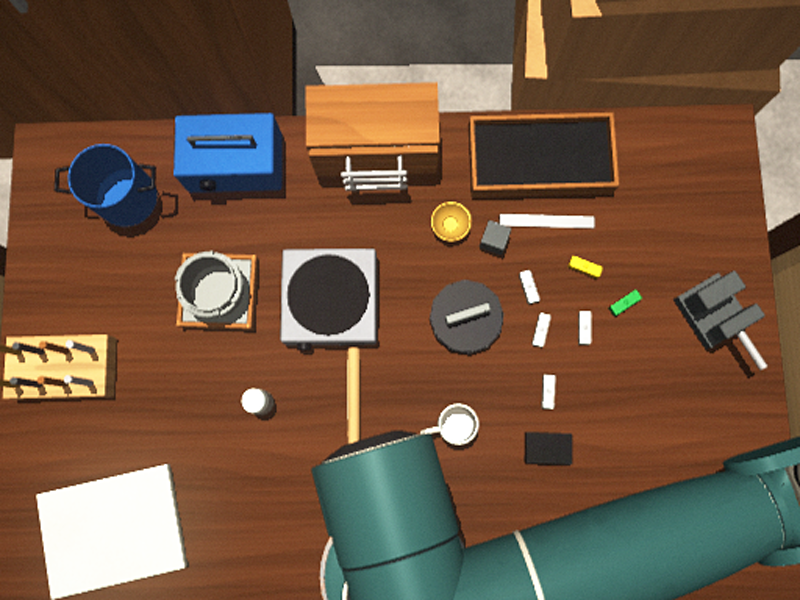

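View pics/scene0.png

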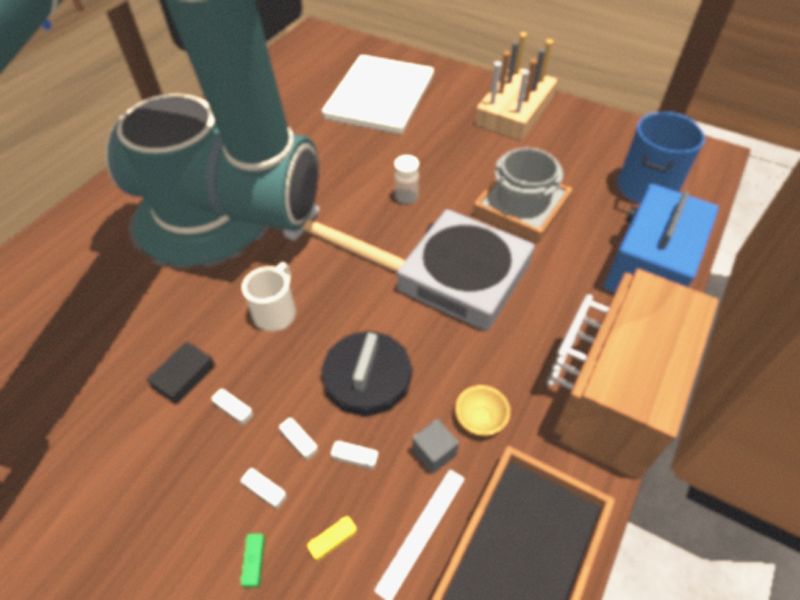

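```bash
cat > h.py <<'E'
import numpy as np, cv2
from scipy.spatial.transform import Rotation as R
from bench import ctrl
def cam(n,st=None):
    m=ctrl.camera_model(n)
    if n!="wrist": return m["mtx"],R.from_quat(m["rotation"]).as_matrix(),np.array(m["position"])
    T=m["tool_from_camera"]; Rt=R.from_quat(st["orientation"]).as_matrix()
    return m["mtx"],Rt@T[:3,:3],Rt@T[:3,3]+st["eef_pos"]
def px2w(c,uv,z):
    K,Rc,p=c; d=np.linalg.inv(K)@[uv[0],uv[1],1]; d=Rc@[d[0],-d[1],-d[2]]
    return p+d*(z-p[2])/d[2]
def w2px(c,P):
    K,Rc,p=c; q=Rc.T@(np.array(P)-p); q=K@[q[0],-q[1],-q[2]]; return q[:2]/q[2]
def blobs(c,mask,z,amin=60):
    "world centre, long-axis angle, size of each blob's outline on plane z"
    out=[]
    for k in cv2.findContours(mask.astype(np.uint8),cv2.RETR_EXTERNAL,cv2.CHAIN_APPROX_NONE)[0]:
        if cv2.contourArea(k)<amin: continue
        w=np.array([px2w(c,q,z)[:2] for q in k[:,0]],np.float32)
        (x,y),(a,b),t=cv2.minAreaRect(w)
        if a<b: a,b,t=b,a,t+90
        out.append((round(x),round(y),round((t+90)%180-90),round(a),round(b),k[:,0].mean(0).round()))
    return out
def yaw(st):
    x=R.from_quat(st["orientation"]).as_matrix()[:,0]; return np.arctan2(x[1],x[0])
def go(x,y,z,deg=None):
    "total tool-frame shift (before turning), turn about tool axes, rows needed"
    st=ctrl.state(); r=R.from_quat(st["orientation"]); d=r.inv().apply(np.array([x,y,z])-st["eef_pos"])
    a=yaw(st) if deg is None else np.radians(deg)
    t=(r.inv()*R.from_matrix([[np.cos(a),np.sin(a),0],[np.sin(a),-np.cos(a),0],[0,0,-1]])).as_rotvec()
    print("shift",d.round(1),"turn",t.round(3),"rows",max(np.linalg.norm(d)/50,np.linalg.norm(t)/.15).round(1))
def S():
    s=ctrl.state();print("t",round(s["time_s"],1),s["eef_pos"].round(1),"yaw",round(np.degrees(yaw(s)),1),"j",s["joint_pos"].round(2),"F",s["force"].round(1),"open",round(s["opening"],1),"ff",s["finger_force"])
    return s
E
python3 - <<'E'
from h import *
c=cam("top"); f=ctrl.grab_frame("top"); hsv=cv2.cvtColor(f,cv2.COLOR_BGR2HSV)
m=(hsv[...,1]<60)&(hsv[...,2]>170)
for b in blobs(c,m,20): print("white",b)
for n,q,z in(("lid ctr",(466.5,317),30),("barrel rim",(209,284),112),("stand UL",(178,254),34),("stand UR",(256,254),34),("stand LR",(254,329),34),("stand LL",(178,329),34),("finL",(282,250),60),("finR",(376,249),60),("finBR",(377,343),60),("finBL",(282,347),60),("plate",(329,294),60),("pan",(451,222),30),("bar1",(448,322),66),("bar2",(489,308),66),("mug",(459,425),80),("dom",(496,236),50),("flux",(256,401),90),("lidL",(430,317),30),("lidR",(503,317),30),("lidT",(466,281),30),("lidB",(466,353),30)):
    print(n,px2w(c,np.array(q)/1.5625,z).round())
E
```

```text
white (10, -262, 17, 127, 13, array([339., 363.]))
white (98, 550, -79, 261, 201, array([ 70., 340.]))
white (275, -123, -49, 107, 78, array([289., 272.]))
white (341, 273, 88, 44, 43, array([162., 256.]))
white (343, -317, -7, 66, 23, array([351., 250.]))
white (416, -732, 30, 84, 14, array([481., 224.]))
white (468, -310, -17, 67, 23, array([346., 211.]))
white (471, -398, -4, 65, 19, array([374., 209.]))
white (508, -161, -73, 90, 14, array([299., 200.]))
white (558, -290, 15, 66, 22, array([339., 183.]))
white (585, 356, -75, 163, 135, array([138., 184.]))
white (554, 124, -1, 190, 189, array([210., 189.]))
white (696, -334, 87, 195, 26, array([350., 141.]))
white (767, 795, 4, 189, 23, array([  3., 128.]))
white (820, 26, -90, 135, 55, array([239., 111.]))
white (999, -65, 88, 422, 108, array([270.,  51.]))
white (851, -829, -7, 383, 93, array([500.,  92.]))
lid ctr [ 496. -159.   30.]
barrel rim [561. 342. 112.]
stand UL [641. 427.  34.]
stand UR [637. 267.  34.]
stand LR [482. 270.  34.]
stand LL [486. 423.  34.]
finL [638. 210.  60.]
finR [634.  20.  60.]
finBR [444.  22.  60.]
finBL [441. 209.  60.]
plate [545. 116.  60.]
pan [ 695. -135.   30.]
bar1 [ 481. -119.   66.]
bar2 [ 507. -201.   66.]
mug [ 280. -132.   80.]
dom [ 657. -224.   50.]
flux [335. 254.  90.]
lidL [498. -85.  30.]
lidR [ 494. -232.   30.]
lidT [ 570. -161.   30.]
lidB [ 423. -155.   30.]
```

```bash
python3 -c "
from h import *
go(471,-398,150,-4)"
```

```text
shift [ 336.6 -158.1   68.3] turn [-0.001  0.     0.362] rows 7.6
```

move_arm:
  plan:
    - [0.45,42,-20,8.5,0,0,0]
    - [0.45,42,-20,8.5,0,0,0]
    - [0.45,42,-20,8.5,0,0,0]
    - [0.45,42,-20,8.5,0,0,0]
    - [0.45,42,-20,8.5,0,0,0]
  newtons: 25

```text
time_s: 0.65
eef_pos: [367.5, -488.8, 175.7]
orientation: [0.989, 0.145, -0.0, -0.0]
force: [0.9, -1.6, -0.1]
opening: 57.4
finger_force: 0.0
```

move_arm:
  plan:
    - [0.45,42,-19,8.5,0,0,0]
    - [0.45,42,-19,8.5,0,0,0]
    - [0.45,42,-19,8.5,0,0,0.12]
    - [0.45,0,0,0,0,0,0.12]
    - [0.45,0,0,0,0,0,0.12]

```text
time_s: 1.15
eef_pos: [471.7, -398.1, 150.0]
orientation: [0.999, -0.035, -0.0, -0.0]
force: [-0.7, 0.3, -0.2]
opening: 51.3
finger_force: 0.0
```

move_arm:
  plan:
    - [0.45,0,0,0,0,0,0]
    - [0.45,0,0,0,0,0,0]

```text
time_s: 1.35
eef_pos: [470.7, -399.5, 150.5]
orientation: [0.999, -0.032, -0.0, -0.0]
force: [-0.2, 0.2, -0.1]
opening: 51.1
finger_force: 0.0
```

```bash
cat >> h.py <<'E'
def look(n,view=None):
    st=S(); c=cam(n,st); f=ctrl.grab_frame(n); hsv=cv2.cvtColor(f,cv2.COLOR_BGR2HSV)
    if view: cv2.imwrite(f"pics/{view}.png",f)
    for b in blobs(c,(hsv[...,1]<60)&(hsv[...,2]>(170 if n=="top" else 130)),20,60 if n=="top" else 300):
        if 50<b[3]<80 and 14<b[4]<30: print(n,b)
E
python3 - <<'E'
from h import *
look("wrist","w1"); look("top","t1")
E
```

```text
t 1.4 [ 470.7 -399.5  150.5] yaw -3.7 j [-0.75  0.02  1.66  0.    1.47  0.89] F [-0.2  0.2 -0.1] open 51.1 ff 0.0
wrist (472, -312, -17, 69, 24, array([154., 181.]))
wrist (474, -399, -4, 66, 23, array([250., 174.]))
wrist (560, -292, 16, 66, 27, array([114.,  81.]))
t 1.4 [ 470.6 -399.6  150.6] yaw -3.7 j [-0.75  0.02  1.66  0.    1.47  0.89] F [-0.4  0.4  0.8] open 51.1 ff 0.0
top (196, 72, 88, 68, 24, array([228., 302.]))
top (468, -310, -17, 67, 23, array([346., 210.]))
top (558, -290, 15, 66, 22, array([339., 183.]))
```

View pics/w1.png

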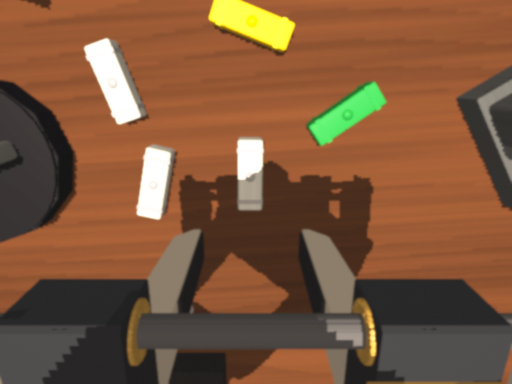

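View pics/t1.png

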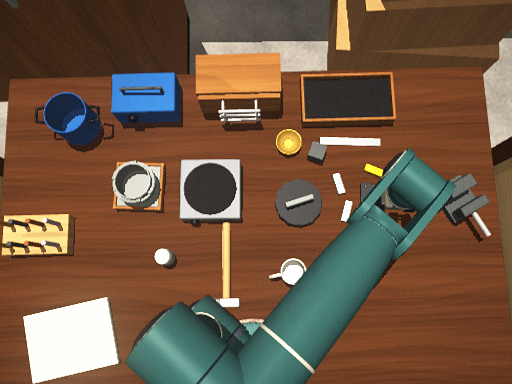

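move_arm:
  plan:
    - [0.45,2,0,45,0,0,0]
    - [0.45,0,0,45,0,0,0]
    - [0.45,0,0,40,0,0,0]
    - [0.45,0,0,16,0,0,0]
    - [0.45,0,0,0,0,0,0]

```text
time_s: 1.95
eef_pos: [472.3, -399.5, 3.4]
orientation: [0.999, -0.034, -0.001, -0.001]
force: [1.0, -0.1, -0.7]
opening: 51.2
finger_force: 0.0
```

move_arm:
  plan:
    - [0.9,0,0,0,0,0,0]
    - [0.9,0,0,0,0,0,0]
    - [0.9,0,0,0,0,0,0]
    - [0.9,0,0,0,0,0,0]

```text
time_s: 2.35
eef_pos: [473.0, -399.8, 5.4]
orientation: [0.999, -0.034, 0.0, 0.0]
force: [-0.9, 1.2, -0.4]
opening: 23.8
finger_force: 0.4
```

move_arm:
  plan:
    - [0.9,0,0,-40,0,0,0]
    - [0.9,0,0,-45,0,0,0]
    - [0.9,0,0,-45,0,0,0]
    - [0.9,0,0,-46,0,0,0]

```text
time_s: 2.75
eef_pos: [472.5, -399.3, 182.7]
orientation: [0.999, -0.034, 0.0, 0.0]
force: [1.3, -1.6, -1.4]
opening: 21.6
finger_force: 25.0
```

Run:
```python
from h import *
S(); go(561,342,180,0)
c=cam("top"); f=ctrl.grab_frame("top"); hsv=cv2.cvtColor(f,cv2.COLOR_BGR2HSV)
# plate: dark disc in finisher
p=cv2.inRange(f,(0,0,0),(60,60,60))[150:230,175:250]
for k in cv2.findContours(p,cv2.RETR_EXTERNAL,cv2.CHAIN_APPROX_NONE)[0]:
    if cv2.contourArea(k)>800:
        w=np.array([px2w(c,q+[175,150],60)[:2] for q in k[:,0]],np.float32);print("plate",cv2.fitEllipse(w))
```

```text
t 2.8 [ 472.5 -399.3  182.7] yaw -3.9 j [-0.74  0.01  1.62 -0.    1.52  0.9 ] F [ 1.3 -1.6 -1.4] open 21.6 ff 24.999951124191284
shift [  37.9 -745.6    2.6] turn [ 0.    -0.    -0.068] rows 14.9
plate ((544.4965209960938, 117.59081268310547), (156.30992126464844, 157.87864685058594), 145.9455108642578)
```

move_arm:
  plan:
    - [0.9,2.4,-46.5,0,0,0,0]
    - [0.9,2.4,-46.5,0,0,0,0]
    - [0.9,2.4,-46.5,0,0,0,0]
    - [0.9,2.4,-46.5,0,0,0,0]
    - [0.9,2.4,-46.5,0,0,0,0]

```text
time_s: 3.3
eef_pos: [500.4, -166.7, 180.8]
orientation: [0.999, -0.034, 0.0, 0.0]
force: [0.7, 0.7, -0.3]
opening: 21.9
finger_force: 25.0
```

move_arm:
  plan:
    - [0.9,2.4,-46.5,0,0,0,0]
    - [0.9,2.4,-46.5,0,0,0,0]
    - [0.9,2.4,-46.5,0,0,0,0]
    - [0.9,2.4,-46.5,0,0,0,0]
    - [0.9,2.4,-46.5,0,0,0,0]

```text
time_s: 3.8
eef_pos: [528.2, 64.7, 180.9]
orientation: [0.999, -0.034, 0.0, -0.0]
force: [0.5, 0.4, -0.7]
opening: 21.9
finger_force: 25.0
```

move_arm:
  plan:
    - [0.9,2.4,-46.5,0,0,0,0]
    - [0.9,2.4,-46.5,0,0,0,0]
    - [0.9,2.4,-46.5,0,0,0,0]
    - [0.9,2.4,-46.5,0,0,0,0]
    - [0.9,2.4,-46.5,0,0,0,0]

```text
time_s: 4.3
eef_pos: [556.1, 295.9, 180.8]
orientation: [0.999, -0.034, 0.0, -0.0]
force: [0.9, -0.8, 0.3]
opening: 22.0
finger_force: 25.0
```

move_arm:
  plan:
    - [0.9,2.4,-46.5,0,0,0,0]
    - [0.9,0,0,-20,0,0,-0.068]
    - [0.9,0,0,0,0,0,0]
    - [0.9,0,0,0,0,0,0]

```text
time_s: 4.7
eef_pos: [561.9, 339.7, 200.6]
orientation: [1.0, -0.001, 0.0, -0.0]
force: [0.5, 0.0, -0.0]
opening: 21.5
finger_force: 25.0
```

Run:
```python
from h import *
st=S(); c=cam("wrist",st); f=ctrl.grab_frame("wrist")
for a in np.arange(0,360,10):
  for r,z,col in((55,112,(0,0,255)),(51,112,(0,255,0))):
    u=w2px(c,[561+r*np.cos(np.radians(a)),342+r*np.sin(np.radians(a)),z]); cv2.circle(f,tuple(int(i) for i in u),1,col,-1)
cv2.imwrite("pics/w2.png",f)
```

```text
t 4.7 [561.9 339.7 200.6] yaw -0.1 j [ 0.5   0.08  1.51 -0.    1.55  2.08] F [ 0.5  0.  -0. ] open 21.5 ff 24.999561309814453
```

View pics/w2.png

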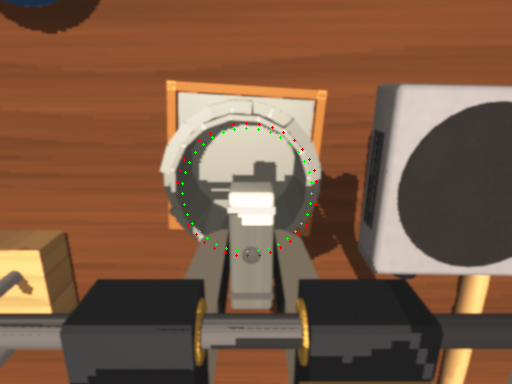

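Run:
```python
from h import *
st=S(); c=cam("wrist",st); f=ctrl.grab_frame("wrist")
for n,q in(("UL",(167,80)),("UR",(327,92)),("LL",(169,229)),("LR",(311,233))): print(n,px2w(c,q,34).round(1))
f=cv2.resize(f[60:280,130:350],(792,792)[:2],interpolation=cv2.INTER_CUBIC)
for r,z,col in((65,108,(255,0,0)),(55,112,(0,0,255)),(51,32,(0,255,0))):
  for a in np.arange(0,360,6):
    u=(w2px(c,[566+r*np.cos(np.radians(a)),345+r*np.sin(np.radians(a)),z])-[130,60])*3.6; cv2.circle(f,tuple(int(i) for i in u),1,col,-1)
cv2.imwrite("pics/w3.png",cv2.resize(f,(600,600)))
```

```text
t 4.8 [561.8 339.3 200.2] yaw -0.1 j [ 0.5   0.08  1.51 -0.    1.55  2.08] F [-0.5  0.2 -0.6] open 21.6 ff 24.999752640724182
UL [646.5 416.3  34. ]
UR [635.3 266.9  34. ]
LL [495.6 425.9  34. ]
LR [490.3 274.6  34. ]
```

View pics/w3.png

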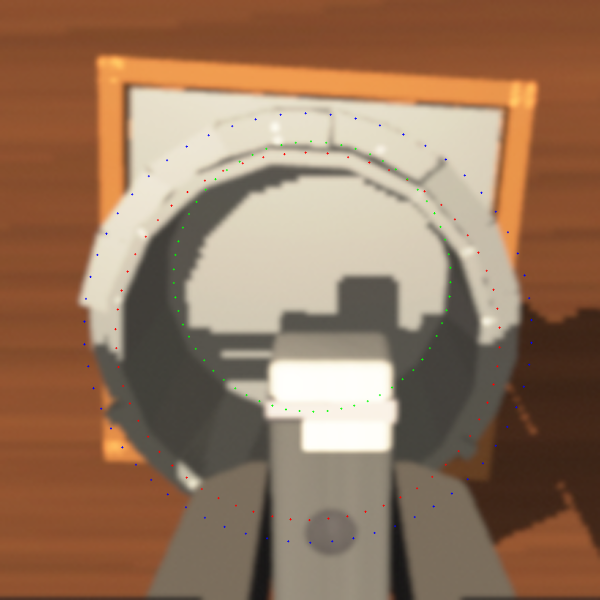

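move_arm:
  plan:
    - [0.9,4,-20,0,0,0,0]
    - [0.9,0,0,40,0,0,0]
    - [0.9,0,0,45,0,0,0]
    - [0.9,0,0,40,0,0,0]
    - [0.9,0,0,25,0,0,0]

```text
time_s: 5.3
eef_pos: [564.6, 358.4, 46.6]
orientation: [1.0, -0.001, -0.002, 0.001]
force: [-0.1, -0.4, -0.5]
opening: 22.0
finger_force: 25.0
```

move_arm:
  plan:
    - [0.9,0,0,8,0,0,0]
    - [0.9,0,0,0,0,0,0]
    - [0.7,0,0,0,0,0,0]
    - [0.7,0,0,0,0,0,0]
    - [0.7,0,0,0,0,0,0]

```text
time_s: 5.8
eef_pos: [566.2, 360.2, 43.7]
orientation: [1.0, -0.0, 0.001, -0.0]
force: [-0.2, 0.6, 0.6]
opening: 27.9
finger_force: 0.0
```

move_arm:
  plan:
    - [0.7,0,0,-30,0,0,0]
    - [0.7,0,0,-45,0,0,0]
    - [0.7,0,0,-45,0,0,0]
    - [0.7,0,0,-30,0,0,0]

```text
time_s: 6.2
eef_pos: [566.2, 360.3, 197.0]
orientation: [1.0, -0.0, 0.002, -0.001]
force: [-1.5, -0.2, 0.2]
opening: 27.9
finger_force: 0.0
```

Run:
```python
from h import *
look("top"); go(469,-311,150,-17)
```

```text
t 6.2 [566.2 360.3 197. ] yaw -0.0 j [0.53 0.11 1.48 0.   1.54 2.1 ] F [-1.5 -0.2  0.2] open 27.9 ff 0.0
top (343, -317, -7, 66, 23, array([351., 250.]))
top (468, -310, -17, 67, 23, array([346., 211.]))
top (558, -290, 15, 66, 21, array([338., 183.]))
shift [-98.4 672.1  48. ] turn [-0.006 -0.007  0.296] rows 13.6
```

move_arm:
  plan:
    - [0.45,-7,48,2,0,0,0]
    - [0.45,-7,48,2,0,0,0]
    - [0.45,-7,48,2,0,0,0]
    - [0.45,-7,48,2,0,0,0]
    - [0.45,-7,48,2,0,0,0]

```text
time_s: 6.75
eef_pos: [530.2, 118.4, 182.9]
orientation: [1.0, 0.0, 0.0, -0.0]
force: [0.5, 0.2, 0.0]
opening: 50.6
finger_force: 0.0
```

move_arm:
  plan:
    - [0.45,-7,48,3,0,0,0]
    - [0.45,-7,48,3,0,0,0]
    - [0.45,-7,48,3,0,0,0]
    - [0.45,-7,48,3,0,0,0]
    - [0.45,-7,48,3,0,0,0]

```text
time_s: 7.25
eef_pos: [495.1, -121.7, 168.0]
orientation: [1.0, -0.0, 0.001, 0.0]
force: [0.2, 0.4, 1.0]
opening: 50.9
finger_force: 0.0
```

move_arm:
  plan:
    - [0.45,-7,48,5,0,0,0]
    - [0.45,-7,48,5,0,0,0]
    - [0.45,-7,48,5,0,0,0]
    - [0.45,-5,48,8,0,0,0.148]
    - [0.45,0,0,0,0,0,0.148]

```text
time_s: 7.75
eef_pos: [468.2, -316.2, 143.5]
orientation: [0.988, -0.152, -0.001, 0.0]
force: [-0.5, 0.9, -0.3]
opening: 50.8
finger_force: 0.0
```

move_arm:
  plan:
    - [0.45,0,0,0,0,0,0]
    - [0.45,0,0,0,0,0,0]

```text
time_s: 7.95
eef_pos: [469.8, -311.6, 144.9]
orientation: [0.989, -0.145, 0.0, 0.0]
force: [-0.7, -0.2, -0.4]
opening: 51.0
finger_force: 0.0
```

Run:
```python
from h import *
look("wrist"); go(471,-311,4,-17)
```

```text
t 8.0 [ 469.8 -311.6  144.9] yaw -16.7 j [-0.63 -0.1   1.78  0.    1.46  1.23] F [-0.7 -0.2 -0.4] open 51.0 ff 0.0
wrist (354, -318, -5, 68, 23, array([291., 286.]))
wrist (472, -311, -17, 66, 23, array([249., 177.]))
wrist (560, -291, 14, 66, 24, array([194.,  84.]))
shift [  0.8  -0.6 141. ] turn [ 0.    -0.001  0.006] rows 2.8
```

move_arm:
  plan:
    - [0.45,2,0,45,0,0,0]
    - [0.45,0,0,45,0,0,0]
    - [0.45,0,0,35,0,0,0]
    - [0.45,0,0,12,0,0,0]
    - [0.45,0,0,0,0,0,0]

```text
time_s: 8.5
eef_pos: [471.4, -311.5, 6.9]
orientation: [0.989, -0.146, -0.001, -0.0]
force: [0.6, -0.8, -0.0]
opening: 51.2
finger_force: 0.0
```

move_arm:
  plan:
    - [0.9,0,0,0,0,0,0]
    - [0.9,0,0,0,0,0,0]
    - [0.9,0,0,0,0,0,0]
    - [0.9,0,0,0,0,0,0]

```text
time_s: 8.9
eef_pos: [472.0, -312.8, 8.7]
orientation: [0.989, -0.147, 0.001, 0.0]
force: [-0.1, 0.4, 0.6]
opening: 24.2
finger_force: 0.3
```

move_arm:
  plan:
    - [0.9,0,0,-40,0,0,0]
    - [0.9,0,0,-45,0,0,0]
    - [0.9,0,0,-45,0,0,0]
    - [0.9,0,0,-46,0,0,0.0]
    - [0.9,0,0,0,0,0,0]

```text
time_s: 9.4
eef_pos: [473.2, -313.7, 191.0]
orientation: [0.989, -0.147, 0.004, 0.002]
force: [-0.1, 0.4, -0.1]
opening: 21.4
finger_force: 25.0
```

Run:
```python
from h import *
S(); go(566,333.5,180,0)
```

```text
t 9.4 [ 473.2 -313.7  191. ] yaw -17.0 j [-0.63 -0.12  1.72  0.    1.53  1.24] F [-0.1  0.4 -0.1] open 21.4 ff 24.999360144138336
shift [-100.2 -646.2    8.1] turn [ 0.004 -0.008 -0.296] rows 13.1
```

move_arm:
  plan:
    - [0.9,-7.2,-46.2,0,0,0,0]
    - [0.9,-7.2,-46.2,0,0,0,0]
    - [0.9,-7.2,-46.2,0,0,0,0]
    - [0.9,-7.2,-46.2,0,0,0,0]
    - [0.9,-7.2,-46.2,0,0,0,0]

```text
time_s: 9.9
eef_pos: [504.4, -79.3, 183.7]
orientation: [0.989, -0.148, 0.0, 0.0]
force: [1.2, -0.4, -0.9]
opening: 21.3
finger_force: 25.0
```

move_arm:
  plan:
    - [0.9,-7.2,-46.2,0,0,0,0]
    - [0.9,-7.2,-46.2,0,0,0,0]
    - [0.9,-7.2,-46.2,0,0,0,0]
    - [0.9,-7.2,-46.2,0,0,0,0]
    - [0.9,-7.2,-46.2,0,0,0,0]

```text
time_s: 10.4
eef_pos: [537.4, 152.4, 183.7]
orientation: [0.989, -0.147, 0.0, -0.0]
force: [0.2, -0.1, 0.2]
opening: 21.9
finger_force: 25.0
```

move_arm:
  plan:
    - [0.9,-7.2,-46.2,0,0,0,0]
    - [0.9,-7.2,-46.2,0,0,0,0]
    - [0.9,-7.2,-46.2,0,0,0,0]
    - [0.9,-7,-46,0,0,0,-0.148]
    - [0.9,0,0,0,0,0,-0.148]

```text
time_s: 10.9
eef_pos: [563.8, 339.7, 182.5]
orientation: [1.0, 0.005, -0.001, -0.0]
force: [0.2, -0.8, -0.3]
opening: 21.8
finger_force: 25.0
```

move_arm:
  plan:
    - [0.9,0,0,0,0,0,0]
    - [0.9,0,0,0,0,0,0]

```text
time_s: 11.1
eef_pos: [564.0, 334.9, 183.5]
orientation: [1.0, -0.003, -0.0, 0.0]
force: [0.2, 0.8, -0.8]
opening: 21.8
finger_force: 25.0
```

Run:
```python
from h import *
S(); go(566,333.5,57,0)
```

```text
t 11.1 [564.  334.9 183.5] yaw -0.3 j [ 0.5   0.09  1.53 -0.    1.53  2.07] F [ 0.2  0.8 -0.8] open 21.8 ff 24.998998045921326
shift [  2.    1.3 126.5] turn [ 0.     0.    -0.005] rows 2.5
```

Next: release, back out, and head straight to the third case (558,-290, 15°).

move_arm:
  plan:
    - [0.9,2,2,40,0,0,0]
    - [0.9,0,0,45,0,0,0]
    - [0.9,0,0,30,0,0,0]
    - [0.9,0,0,11,0,0,0]
    - [0.9,0,0,0,0,0,0]

```text
time_s: 11.6
eef_pos: [565.8, 332.4, 56.9]
orientation: [1.0, -0.002, -0.001, 0.0]
force: [0.8, 0.2, 0.1]
opening: 21.7
finger_force: 25.0
```

move_arm:
  plan:
    - [0.9,0,0,0,0,0,0]
    - [0.7,0,0,0,0,0,0]
    - [0.7,0,0,0,0,0,0]
    - [0.7,0,0,0,0,0,0]

```text
time_s: 12.0
eef_pos: [566.5, 333.5, 58.7]
orientation: [1.0, -0.0, 0.001, -0.0]
force: [0.1, 0.8, 0.2]
opening: 27.5
finger_force: 0.0
```

move_arm:
  plan:
    - [0.7,0,0,-40,0,0,0]
    - [0.7,0,0,-45,0,0,0]
    - [0.7,0,0,-45,0,0,0]
    - [0.7,0,0,0,0,0,0]

```text
time_s: 12.4
eef_pos: [567.9, 334.3, 195.5]
orientation: [1.0, -0.0, 0.004, -0.002]
force: [0.1, 1.1, -0.1]
opening: 27.9
finger_force: 0.0
```

Run:
```python
from h import *
st=S()
f=ctrl.grab_frame("wrist"); cv2.imwrite("pics/w4.png",f)
look("top"); go(560,-291,150,15)
```

```text
t 12.4 [567.9 334.3 195.5] yaw -0.0 j [0.49 0.08 1.52 0.   1.53 2.06] F [ 0.1  1.1 -0.1] open 27.9 ff 0.0
t 12.4 [567.2 333.9 191.8] yaw -0.0 j [ 0.49  0.08  1.52 -0.    1.53  2.06] F [-0.1 -0.3 -0.9] open 28.0 ff 0.0
top (343, -317, -7, 66, 23, array([351., 250.]))
top (558, -290, 15, 66, 22, array([339., 183.]))
shift [ -6.4 624.6  38.3] turn [-0.001 -0.002 -0.262] rows 12.5
```

View pics/w4.png

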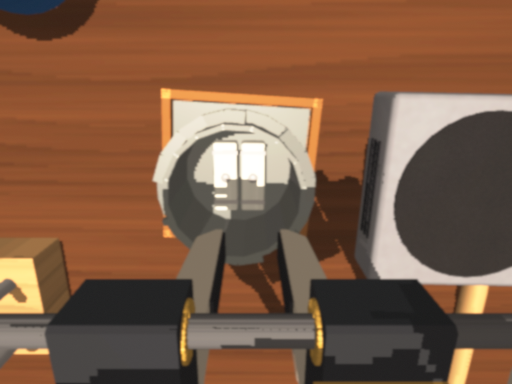

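move_arm:
  plan:
    - [0.45,-0.5,48,2,0,0,0]
    - [0.45,-0.5,48,2,0,0,0]
    - [0.45,-0.5,48,2,0,0,0]
    - [0.45,-0.5,48,2,0,0,0]
    - [0.45,-0.5,48,2,0,0,0]

```text
time_s: 13.0
eef_pos: [562.6, 91.5, 175.9]
orientation: [1.0, 0.0, -0.001, 0.0]
force: [1.0, -0.6, -0.5]
opening: 51.2
finger_force: 0.0
```

move_arm:
  plan:
    - [0.45,-0.5,48,3,0,0,0]
    - [0.45,-0.5,48,3,0,0,0]
    - [0.45,-0.5,48,3,0,0,0]
    - [0.45,-0.5,48,3,0,0,0]
    - [0.45,-0.5,48,3,0,0,0]

```text
time_s: 13.5
eef_pos: [560.1, -148.5, 161.0]
orientation: [1.0, -0.0, -0.001, -0.0]
force: [-0.1, 0.4, 0.2]
opening: 51.0
finger_force: 0.0
```

move_arm:
  plan:
    - [0.45,-0.5,48,5,0,0,0]
    - [0.45,-0.5,48,5,0,0,0]
    - [0.45,0,48,5,0,0,-0.131]
    - [0.45,0,0,0,0,0,-0.131]
    - [0.45,0,0,0,0,0,0]

```text
time_s: 14.0
eef_pos: [559.1, -291.5, 145.5]
orientation: [0.991, 0.131, -0.001, -0.001]
force: [-0.8, 0.8, 0.6]
opening: 50.9
finger_force: 0.0
```

move_arm:
  plan:
    - [0.45,0,0,0,0,0,0]

```text
time_s: 14.1
eef_pos: [559.7, -290.1, 146.6]
orientation: [0.992, 0.129, -0.001, -0.001]
force: [0.3, 0.6, 0.3]
opening: 51.2
finger_force: 0.0
```

Run:
```python
from h import *
look("wrist"); go(560,-291,8,15)
```

```text
t 14.1 [ 559.7 -290.1  146.6] yaw 14.8 j [-0.52  0.05  1.63  0.    1.46  0.79] F [0.3 0.6 0.3] open 51.2 ff 0.0
wrist (414, -417, -75, 68, 19, array([332., 337.]))
wrist (566, -289, 15, 58, 23, array([251., 170.]))
shift [-1.00e-01  1.20e+00  1.39e+02] turn [-0.001  0.001 -0.003] rows 2.8
```

move_arm:
  plan:
    - [0.45,1,0,45,0,0,0]
    - [0.45,0,0,45,0,0,0]
    - [0.45,0,0,36,0,0,0]
    - [0.45,0,0,13,0,0,0]
    - [0.45,0,0,0,0,0,0]

```text
time_s: 14.65
eef_pos: [560.5, -289.4, 7.4]
orientation: [0.991, 0.13, -0.001, -0.001]
force: [0.4, -1.2, -0.2]
opening: 51.2
finger_force: 0.0
```

move_arm:
  plan:
    - [0.9,0,0,0,0,0,0]
    - [0.9,0,0,0,0,0,0]
    - [0.9,0,0,0,0,0,0]
    - [0.9,0,0,0,0,0,0]

```text
time_s: 15.05
eef_pos: [561.4, -290.7, 9.8]
orientation: [0.991, 0.13, 0.001, 0.0]
force: [-0.2, 1.8, 0.8]
opening: 23.5
finger_force: 0.5
```

move_arm:
  plan:
    - [0.9,0,0,-40,0,0,0]
    - [0.9,0,0,-45,0,0,0]
    - [0.9,0,0,-45,0,0,0]
    - [0.9,0,0,-46,0,0,0.0]
    - [0.9,0,0,0,0,0,0]

```text
time_s: 15.55
eef_pos: [562.7, -291.4, 192.5]
orientation: [0.991, 0.13, 0.004, 0.003]
force: [0.6, 0.3, 0.9]
opening: 21.4
finger_force: 25.0
```

Run:
```python
from h import *
S(); go(566,359,180,0)
```

```text
t 15.6 [ 562.7 -291.4  192.5] yaw 15.0 j [-0.52  0.03  1.58  0.    1.53  0.79] F [0.6 0.3 0.9] open 21.4 ff 24.98669922351837
shift [ 171.4 -627.5    9.4] turn [ 0.006 -0.008  0.262] rows 13.0
```

move_arm:
  plan:
    - [0.9,12.2,-44.8,0,0,0,0]
    - [0.9,12.2,-44.8,0,0,0,0]
    - [0.9,12.2,-44.8,0,0,0,0]
    - [0.9,12.2,-44.8,0,0,0,0]
    - [0.9,12.2,-44.8,0,0,0,0]

```text
time_s: 16.05
eef_pos: [561.5, -56.6, 184.7]
orientation: [0.991, 0.13, 0.0, 0.0]
force: [-0.2, 0.6, -0.8]
opening: 21.4
finger_force: 25.0
```

move_arm:
  plan:
    - [0.9,12.2,-44.8,0,0,0,0]
    - [0.9,12.2,-44.8,0,0,0,0]
    - [0.9,12.2,-44.8,0,0,0,0]
    - [0.9,12.2,-44.8,0,0,0,0]
    - [0.9,12.2,-44.8,0,0,0,0]

```text
time_s: 16.55
eef_pos: [562.4, 175.8, 184.7]
orientation: [0.991, 0.13, 0.0, -0.0]
force: [-0.1, -1.3, -1.1]
opening: 21.6
finger_force: 25.0
```

move_arm:
  plan:
    - [0.9,12.2,-44.8,0,0,0,0]
    - [0.9,12.2,-44.8,0,0,0,0]
    - [0.9,12.2,-44.8,0,0,0,0]
    - [0.9,12.2,-44.8,0,0,0,0.131]
    - [0.9,0,0,0,0,0,0.131]

```text
time_s: 17.05
eef_pos: [562.7, 364.1, 183.7]
orientation: [1.0, -0.001, -0.0, -0.0]
force: [0.8, -0.9, -0.6]
opening: 21.7
finger_force: 25.0
```

move_arm:
  plan:
    - [0.9,0,0,0,0,0,0]
    - [0.9,0,0,0,0,0,0]

```text
time_s: 17.25
eef_pos: [563.6, 359.2, 184.5]
orientation: [1.0, 0.002, -0.0, 0.0]
force: [-0.1, 0.0, -0.3]
opening: 21.8
finger_force: 25.0
```

Run:
```python
from h import *
S(); go(566,359,64,0)
```

```text
t 17.2 [563.6 359.2 184.5] yaw 0.2 j [ 0.53  0.11  1.5  -0.    1.53  2.1 ] F [-0.1  0.  -0.3] open 21.8 ff 24.986948668956757
shift [2.400e+00 1.000e-01 1.205e+02] turn [0.    0.    0.003] rows 2.4
```

move_arm:
  plan:
    - [0.9,2.4,0,40,0,0,0]
    - [0.9,0,0,45,0,0,0]
    - [0.9,0,0,26,0,0,0]
    - [0.9,0,0,9,0,0,0]
    - [0.9,0,0,0,0,0,0]

```text
time_s: 17.75
eef_pos: [566.1, 358.5, 64.8]
orientation: [1.0, 0.001, -0.0, 0.0]
force: [-0.1, -0.3, -0.2]
opening: 21.4
finger_force: 25.0
```

move_arm:
  plan:
    - [0.9,0,0,0,0,0,0]
    - [0.7,0,0,0,0,0,0]
    - [0.7,0,0,0,0,0,0]
    - [0.7,0,0,0,0,0,0]

```text
time_s: 18.15
eef_pos: [566.2, 359.6, 65.1]
orientation: [1.0, 0.0, 0.0, -0.0]
force: [-0.2, 0.0, 0.3]
opening: 27.9
finger_force: 0.0
```

move_arm:
  plan:
    - [0.7,0,0,-40,0,0,0]
    - [0.7,0,0,-45,0,0,0]
    - [0.7,0,0,-40,0,0,0]
    - [0.7,0,0,0,0,0,0]

```text
time_s: 18.55
eef_pos: [567.5, 360.6, 196.7]
orientation: [1.0, 0.0, 0.004, -0.002]
force: [-0.0, -0.1, 0.7]
opening: 27.8
finger_force: 0.0
```

Run:
```python
from h import *
look("top"); go(344,-318,150,-7)
```

```text
t 18.6 [567.5 360.6 196.7] yaw 0.0 j [0.53 0.11 1.48 0.   1.54 2.1 ] F [-0.  -0.1  0.7] open 27.8 ff 0.0
top (343, -317, -7, 66, 23, array([351., 250.]))
shift [-223.1  678.2   40.3] turn [-0.003 -0.004  0.122] rows 14.3
```

move_arm:
  plan:
    - [0.45,-14.9,45.2,2,0,0,0]
    - [0.45,-14.9,45.2,2,0,0,0]
    - [0.45,-14.9,45.2,2,0,0,0]
    - [0.45,-14.9,45.2,2,0,0,0]
    - [0.45,-14.9,45.2,2,0,0,0]

```text
time_s: 19.1
eef_pos: [490.1, 132.1, 178.1]
orientation: [1.0, 0.0, -0.001, 0.0]
force: [0.2, -0.5, -0.2]
opening: 50.9
finger_force: 0.0
```

move_arm:
  plan:
    - [0.45,-14.9,45.2,2,0,0,0]
    - [0.45,-14.9,45.2,2,0,0,0]
    - [0.45,-14.9,45.2,2,0,0,0]
    - [0.45,-14.9,45.2,2,0,0,0]
    - [0.45,-14.9,45.2,2,0,0,0]

```text
time_s: 19.6
eef_pos: [415.6, -93.7, 168.4]
orientation: [1.0, 0.0, -0.0, -0.0]
force: [1.1, -0.8, -0.1]
opening: 51.0
finger_force: 0.0
```

move_arm:
  plan:
    - [0.45,-14.9,45.2,4,0,0,0]
    - [0.45,-14.9,45.2,4,0,0,0]
    - [0.45,-14.9,45.2,4,0,0,0]
    - [0.45,-14.9,45.2,4,0,0,0]
    - [0.45,-14.9,45.2,4,0,0,0.122]

```text
time_s: 20.1
eef_pos: [340.9, -319.8, 148.4]
orientation: [0.998, -0.061, -0.0, -0.0]
force: [1.5, 0.7, 0.2]
opening: 51.2
finger_force: 0.0
```

move_arm:
  plan:
    - [0.45,0,0,0,0,0,0]
    - [0.45,0,0,0,0,0,0]

```text
time_s: 20.3
eef_pos: [341.6, -318.6, 148.3]
orientation: [0.998, -0.062, -0.001, -0.001]
force: [0.5, -0.1, -0.5]
opening: 51.4
finger_force: 0.0
```

Run:
```python
from h import *
look("wrist"); go(344,-318,8,-7)
```

```text
t 20.3 [ 341.6 -318.6  148.3] yaw -7.1 j [-0.81 -0.32  1.96  0.    1.51  0.89] F [ 0.5 -0.1 -0.5] open 51.4 ff 0.0
wrist (347, -317, -7, 67, 23, array([249., 172.]))
shift [2.000e+00 1.000e-01 1.407e+02] turn [-0.001  0.001  0.   ] rows 2.8
```

move_arm:
  plan:
    - [0.45,4,0,45,0,0,0]
    - [0.45,0,0,45,0,0,0]
    - [0.45,0,0,37,0,0,0]
    - [0.45,0,0,14,0,0,0]
    - [0.45,0,0,0,0,0,0]

```text
time_s: 20.85
eef_pos: [346.2, -317.3, 7.4]
orientation: [0.998, -0.06, -0.001, -0.001]
force: [1.4, 0.1, 0.3]
opening: 51.5
finger_force: 0.0
```

move_arm:
  plan:
    - [0.9,0,0,0,0,0,0]
    - [0.9,0,0,0,0,0,0]
    - [0.9,0,0,0,0,0,0]
    - [0.9,0,0,0,0,0,0]

```text
time_s: 21.25
eef_pos: [346.7, -319.2, 9.6]
orientation: [0.998, -0.061, 0.001, 0.0]
force: [0.4, 0.9, 0.7]
opening: 23.9
finger_force: 0.4
```

move_arm:
  plan:
    - [0.9,0,0,-40,0,0,0]
    - [0.9,0,0,-45,0,0,0]
    - [0.9,0,0,-45,0,0,0]
    - [0.9,0,0,-46,0,0,0.0]
    - [0.9,0,0,0,0,0,0]

```text
time_s: 21.75
eef_pos: [347.6, -320.2, 191.5]
orientation: [0.998, -0.061, 0.003, 0.003]
force: [-0.5, -0.4, -1.3]
opening: 21.5
finger_force: 25.0
```

Run:
```python
from h import *
S(); go(566,333,180,0)
```

```text
t 21.8 [ 347.6 -320.2  191.5] yaw -7.0 j [-0.8  -0.34  1.9   0.    1.57  0.89] F [-0.5 -0.4 -1.3] open 21.5 ff 24.99135285615921
shift [ 137.  -675.1    8.7] turn [ 0.006 -0.007 -0.122] rows 13.8
```

move_arm:
  plan:
    - [0.9,9.1,-45,0,0,0,0]
    - [0.9,9.1,-45,0,0,0,0]
    - [0.9,9.1,-45,0,0,0,0]
    - [0.9,9.1,-45,0,0,0,0]
    - [0.9,9.1,-45,0,0,0,0]

```text
time_s: 22.25
eef_pos: [418.9, -99.3, 184.5]
orientation: [0.998, -0.061, 0.0, 0.0]
force: [1.4, -1.4, -0.7]
opening: 22.0
finger_force: 25.0
```

move_arm:
  plan:
    - [0.9,9.1,-45,0,0,0,0]
    - [0.9,9.1,-45,0,0,0,0]
    - [0.9,9.1,-45,0,0,0,0]
    - [0.9,9.1,-45,0,0,0,0]
    - [0.9,9.1,-45,0,0,0,0]

```text
time_s: 22.75
eef_pos: [491.6, 118.7, 184.4]
orientation: [0.998, -0.061, 0.0, -0.0]
force: [1.7, -0.6, 0.2]
opening: 21.7
finger_force: 25.0
```

move_arm:
  plan:
    - [0.9,9.1,-45,0,0,0,0]
    - [0.9,9.1,-45,0,0,0,0]
    - [0.9,9.1,-45,0,0,0,0]
    - [0.9,9.1,-45,0,0,0,0]
    - [0.9,9.1,-45,0,0,0,-0.122]

```text
time_s: 23.25
eef_pos: [564.3, 336.4, 184.0]
orientation: [1.0, 0.0, -0.0, 0.0]
force: [0.6, -0.6, -0.6]
opening: 21.4
finger_force: 25.0
```

move_arm:
  plan:
    - [0.9,0,0,0,0,0,0]
    - [0.9,0,0,0,0,0,0]

```text
time_s: 23.45
eef_pos: [563.9, 335.0, 183.5]
orientation: [1.0, 0.0, -0.001, 0.0]
force: [0.2, -0.7, -0.5]
opening: 22.0
finger_force: 25.0
```

Run:
```python
from h import *
S(); go(566,333,78,0)
```

```text
t 23.4 [563.9 335.  183.5] yaw 0.0 j [ 0.5   0.09  1.53 -0.    1.53  2.07] F [ 0.2 -0.7 -0.5] open 22.0 ff 24.991236627101898
shift [  2.3   1.9 105.5] turn [0.001 0.001 0.   ] rows 2.1
```

move_arm:
  plan:
    - [0.9,2.3,2,40,0,0,0]
    - [0.9,0,0,40,0,0,0]
    - [0.9,0,0,18,0,0,0]
    - [0.9,0,0,7,0,0,0]
    - [0.9,0,0,0,0,0,0]

```text
time_s: 23.95
eef_pos: [566.5, 332.0, 80.1]
orientation: [1.0, -0.001, 0.0, 0.0]
force: [-0.0, 0.2, -0.9]
opening: 21.2
finger_force: 25.0
```

move_arm:
  plan:
    - [0.9,0,0,0,0,0,0]
    - [0.7,0,0,0,0,0,0]
    - [0.7,0,0,0,0,0,0]
    - [0.7,0,0,0,0,0,0]

```text
time_s: 24.35
eef_pos: [566.6, 332.7, 80.4]
orientation: [1.0, -0.0, 0.0, -0.0]
force: [-0.3, -0.1, -0.2]
opening: 28.5
finger_force: 0.0
```

move_arm:
  plan:
    - [0.7,0,0,-40,0,0,0]
    - [0.7,-20,-7,-45,0,0,0]
    - [0.7,-20,-7,-40,0,0,0]
    - [0.7,0,0,0,0,0,0]
    - [0.7,0,0,0,0,0,0]

```text
time_s: 24.85
eef_pos: [526.4, 346.9, 205.8]
orientation: [1.0, 0.0, 0.001, -0.001]
force: [-0.5, 0.4, -1.5]
opening: 27.8
finger_force: 0.0
```

Run:
```python
from h import *
st=S(); c=cam("wrist",st); f=ctrl.grab_frame("wrist"); np.save("wb.npy",f)
u=w2px(c,[566,346,100]).round().astype(int); print(u)
x0,y0=u[0]-110,max(u[1]-110,0); g=cv2.resize(f[y0:y0+220,x0:x0+220],(660,660),interpolation=cv2.INTER_CUBIC)
for r,z,col in((65,108,(255,0,0)),(55,112,(0,0,255))):
  for a in np.arange(0,360,6):
    p=(w2px(c,[566+r*np.cos(np.radians(a)),346+r*np.sin(np.radians(a)),z])-[x0,y0])*3; cv2.circle(g,tuple(int(i) for i in p),1,col,-1)
cv2.imwrite("pics/w5.png",g[:600])
```

```text
t 24.9 [526.4 346.9 205.8] yaw 0.0 j [ 0.54  0.02  1.56 -0.    1.56  2.11] F [-0.5  0.4 -1.5] open 27.8 ff 0.0
[251 139]
```

View pics/w5.png

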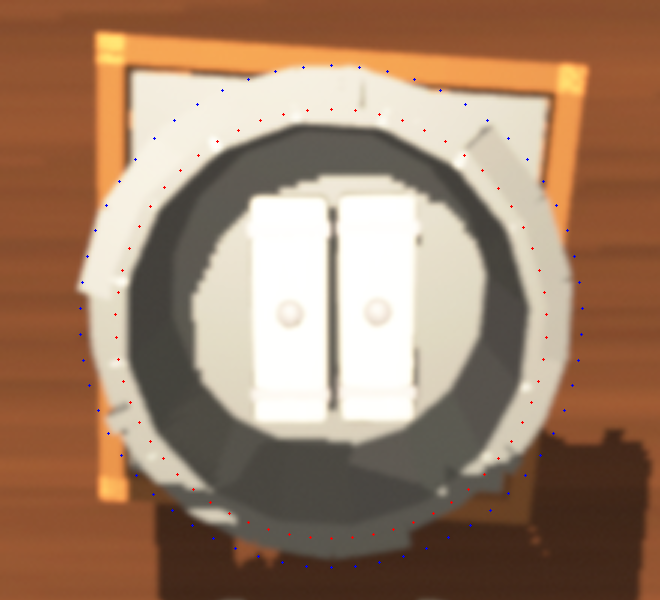

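move_arm:
  plan:
    - [0.4,-2.6,46,0,0,0,0]
    - [0.4,-2.6,46,0,0,0,0]
    - [0.4,-2.6,46,0,0,0,0]
    - [0.4,-2.6,46,0,0,0,0]
    - [0.4,-2.6,46,0,0,0,0]

```text
time_s: 25.4
eef_pos: [512.7, 114.4, 202.8]
orientation: [1.0, -0.0, -0.001, 0.0]
force: [0.5, -0.9, 0.2]
opening: 55.4
finger_force: 0.0
```

move_arm:
  plan:
    - [0.4,-2.6,46,2,0,0,0]
    - [0.4,-2.6,46,2,0,0,0]
    - [0.4,-2.6,46,2,0,0,0]
    - [0.4,-2.6,46,2,0,0,0]
    - [0.4,-2.6,46,2,0,0,0]

```text
time_s: 25.9
eef_pos: [499.5, -115.7, 192.9]
orientation: [1.0, -0.0, -0.001, -0.0]
force: [0.3, -0.8, -0.1]
opening: 55.6
finger_force: 0.0
```

move_arm:
  plan:
    - [0.4,-2.6,46,2,0,0,0]
    - [0.4,0,0,0,0,0,-0.145]
    - [0.4,0,0,0,0,0,-0.145]
    - [0.4,0,0,0,0,0,-0.145]
    - [0.4,0,0,0,0,0,-0.145]

```text
time_s: 26.4
eef_pos: [497.2, -160.0, 190.7]
orientation: [0.958, 0.288, -0.001, -0.001]
force: [-0.2, -0.6, 0.2]
opening: 55.9
finger_force: 0.0
```

move_arm:
  plan:
    - [0.4,0,0,0,0,0,-0.145]
    - [0.4,0,0,0,0,0,-0.145]
    - [0.4,0,0,0,0,0,-0.145]
    - [0.4,0,0,0,0,0,-0.145]
    - [0.4,0,0,0,0,0,-0.145]

```text
time_s: 26.9
eef_pos: [497.3, -159.8, 190.7]
orientation: [0.793, 0.609, -0.001, -0.001]
force: [-0.3, -0.1, 0.0]
opening: 56.0
finger_force: 0.0
```

move_arm:
  plan:
    - [0.4,0,0,0,0,0,-0.145]
    - [0.4,0,0,0,0,0,-0.145]
    - [0.4,0,0,0,0,0,-0.145]
    - [0.4,0,0,0,0,0,-0.145]
    - [0.4,0,0,0,0,0,0]

```text
time_s: 27.4
eef_pos: [497.3, -159.8, 190.9]
orientation: [0.587, 0.81, -0.0, -0.001]
force: [-0.5, -0.2, -0.0]
opening: 55.8
finger_force: 0.0
```

move_arm:
  plan:
    - [0.4,0,0,0,0,0,0]

```text
time_s: 27.5
eef_pos: [497.5, -159.7, 191.5]
orientation: [0.59, 0.808, -0.0, -0.001]
force: [-0.3, 0.3, -0.2]
opening: 55.9
finger_force: 0.0
```

Run:
```python
from h import *
st=S(); c=cam("wrist",st); f=ctrl.grab_frame("wrist"); cv2.imwrite("pics/w6.png",f)
hsv=cv2.cvtColor(f,cv2.COLOR_BGR2HSV)
m=(hsv[...,1]<70)&(hsv[...,2]>100)
for b in blobs(c,m,66,200): print(b)
```

```text
t 27.5 [ 497.5 -159.7  191.5] yaw 107.7 j [-0.36 -0.21  1.8  -0.    1.55 -0.67] F [-0.3  0.3 -0.2] open 55.9 ff 0.0
(652, -328, -73, 47, 26, array([343., 366.]))
(467, -388, -72, 47, 25, array([157., 363.]))
(628, -208, -54, 103, 90, array([355., 272.]))
(443, -276, 89, 104, 39, array([166., 274.]))
(513, -134, -56, 125, 89, array([273., 158.]))
(610, 19, 18, 52, 15, array([466.,   6.]))
(311, -120, -85, 99, 75, array([35., 57.]))
```

View pics/w6.png

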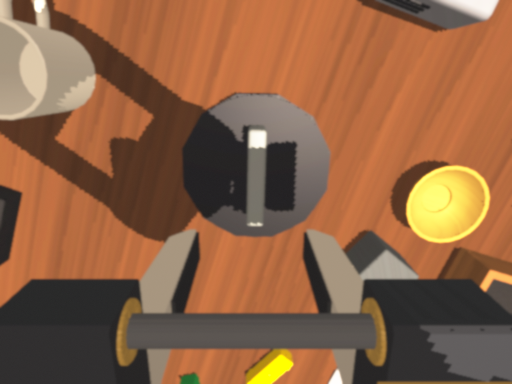

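Run:
```python
from h import *
st=S(); c=cam("wrist",st)
for q,z in(((255.7,164.5),30),((258,128),66),((255.5,226),30),((256,165),66)): print(px2w(c,q,z).round(1))
p=px2w(c,(255.7,164.5),30); go(p[0],p[1],36,107.7)
```

```text
t 27.6 [ 497.5 -159.6  191.7] yaw 107.7 j [-0.36 -0.21  1.8  -0.    1.55 -0.67] F [ 0.   0.3 -0.6] open 56.0 ff 0.0
[ 499.4 -153.6   30. ]
[ 488.4 -114.6   66. ]
[ 519.6 -216.5   30. ]
[ 496.8 -145.8   66. ]
shift [  5.    3.8 155.7] turn [-0.001 -0.001  0.001] rows 3.1
```

move_arm:
  plan:
    - [0.4,3,4,40,0,0,0]
    - [0.4,0,0,45,0,0,0]
    - [0.4,0,0,40,0,0,0]
    - [0.4,0,0,20,0,0,0]
    - [0.4,0,0,10,0,0,0]

```text
time_s: 28.05
eef_pos: [499.5, -155.1, 35.2]
orientation: [0.589, 0.808, -0.0, -0.002]
force: [0.1, -0.6, 0.6]
opening: 55.6
finger_force: 0.0
```

move_arm:
  plan:
    - [0.4,0,0,0,0,0,0]
    - [0.95,0,0,0,0,0,0]
    - [0.95,0,0,0,0,0,0]
    - [0.95,0,0,0,0,0,0]
    - [0.95,0,0,0,0,0,0]
  newtons: 40

```text
time_s: 28.55
eef_pos: [500.9, -155.5, 38.4]
orientation: [0.588, 0.809, 0.0, 0.001]
force: [0.3, 0.3, 0.1]
opening: 28.5
finger_force: 0.0
```

Run:
```python
from h import *
S()
```

```text
t 28.6 [ 500.9 -155.5   38.4] yaw 108.0 j [-0.35 -0.1   1.96  0.    1.28 -0.66] F [0.3 0.3 0.1] open 28.5 ff 0.0
```

move_arm:
  plan:
    - [0.95,0,0,1,0,0,0]
    - [0.95,0,0,0,0,0,0]
    - [0.95,0,0,0,0,0,0]
    - [0.95,0,0,0,0,0,0]

```text
time_s: 28.95
eef_pos: [500.6, -155.4, 36.7]
orientation: [0.588, 0.809, 0.0, 0.0]
force: [-0.1, 0.0, 1.8]
opening: 16.1
finger_force: 39.8
```

move_arm:
  plan:
    - [0.95,0,0,-20,0,0,0]
    - [0.95,0,0,-40,0,0,0]
    - [0.95,0,0,-45,0,0,0]
    - [0.95,0,0,-45,0,0,0]
    - [0.95,0,0,-30,0,0,0]

```text
time_s: 29.45
eef_pos: [500.8, -155.5, 219.9]
orientation: [0.588, 0.809, 0.0, 0.001]
force: [0.1, -0.2, -1.6]
opening: 15.6
finger_force: 39.8
```

Run:
```python
from h import *
S(); go(567,347,210)
```

```text
t 29.4 [ 500.8 -155.5  219.9] yaw 108.0 j [-0.35 -0.22  1.76  0.    1.6  -0.66] F [ 0.1 -0.2 -1.6] open 15.6 ff 39.82315242290497
shift [457.5 218.1   9.7] turn [0.002 0.002 0.   ] rows 10.1
```

move_arm:
  plan:
    - [0.95,41.6,19.8,0,0,0,0]
    - [0.95,41.6,19.8,0,0,0,0]
    - [0.95,41.6,19.8,0,0,0,0]
    - [0.95,41.6,19.8,0,0,0,0]
    - [0.95,41.6,19.8,0,0,0,0]

```text
time_s: 29.95
eef_pos: [530.2, 74.9, 216.6]
orientation: [0.588, 0.809, -0.0, -0.0]
force: [1.1, -0.5, -0.9]
opening: 15.9
finger_force: 39.8
```

move_arm:
  plan:
    - [0.95,41.6,19.8,0,0,0,0]
    - [0.95,41.6,19.8,0,0,0,0]
    - [0.95,41.6,19.8,0,0,0,0]
    - [0.95,41.6,19.8,0,0,0,0]
    - [0.95,41.6,19.8,0,0,0,0]

```text
time_s: 30.45
eef_pos: [560.2, 303.4, 216.3]
orientation: [0.588, 0.809, -0.0, -0.0]
force: [0.5, -0.6, -1.5]
opening: 15.7
finger_force: 39.8
```

move_arm:
  plan:
    - [0.95,41.5,20.1,0,0,0,0]
    - [0.95,0,0,0,0,0,0]
    - [0.95,0,0,0,0,0,0]

```text
time_s: 30.75
eef_pos: [566.4, 347.8, 215.6]
orientation: [0.587, 0.809, -0.001, -0.0]
force: [-0.6, 0.1, -1.9]
opening: 15.8
finger_force: 39.8
```

Run:
```python
from h import *
st=S(); c=cam("wrist",st); f=ctrl.grab_frame("wrist")
lz=st["eef_pos"][2]-36.7
ax=R.from_quat(st["orientation"]).as_matrix()
for r,h,col in((73,30,(0,0,255)),(73,0,(0,255,0))):
  for a in np.arange(0,360,4):
    p=w2px(c,[st["eef_pos"][0]+r*np.cos(np.radians(a)),st["eef_pos"][1]+r*np.sin(np.radians(a)),lz+h]); cv2.circle(f,tuple(int(round(i)) for i in p),1,col,-1)
g=f[40:340,60:460]
cv2.imwrite("pics/w7.png",cv2.resize(g,(800,600)))
t=cam("top");
```

```text
t 30.8 [566.4 347.8 215.6] yaw 108.1 j [ 0.51  0.1   1.47 -0.    1.58  0.2 ] F [-0.6  0.1 -1.9] open 15.8 ff 39.82335805892944
```

View pics/w7.png

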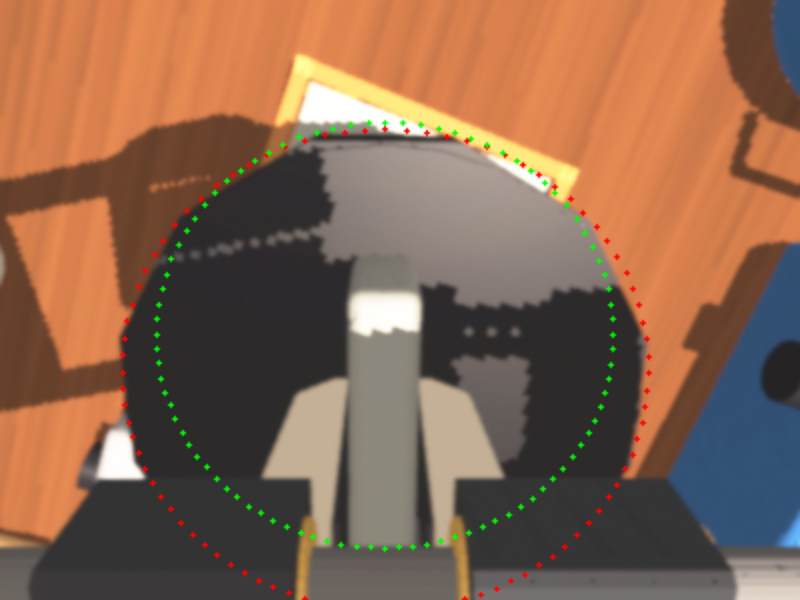

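move_arm:
  plan:
    - [0.95,0,0,35,0,0,0]
    - [0.95,0,0,25,0,0,0]
    - [0.95,0,0,10,0,0,0]
    - [0.95,0,0,0,0,0,0]
    - [0.95,0,0,0,0,0,0]

```text
time_s: 31.3
eef_pos: [567.1, 346.7, 148.1]
orientation: [0.588, 0.809, 0.001, 0.0]
force: [0.2, 0.2, -1.0]
opening: 15.3
finger_force: 39.8
```

move_arm:
  plan:
    - [0.95,0,0,1.5,0,0,0]
    - [0.95,0,0,0,0,0,0]
    - [0.95,0,0,1.5,0,0,0]
    - [0.95,0,0,0,0,0,0]

```text
time_s: 31.7
eef_pos: [566.7, 347.1, 143.7]
orientation: [0.588, 0.809, 0.0, 0.0]
force: [-1.3, 0.9, -1.6]
opening: 15.8
finger_force: 39.8
```

Run:
```python
from h import *
S()
```

```text
t 31.7 [566.7 347.1 143.7] yaw 108.0 j [ 0.51  0.12  1.56 -0.    1.46  0.2 ] F [-1.3  0.9 -1.6] open 15.8 ff 39.8233026266098
```

move_arm:
  plan:
    - [0.95,0,0,1.5,0,0,0]
    - [0.95,0,0,0,0,0,0]
    - [0.95,0,0,1,0,0,0]
    - [0.95,0,0,0,0,0,0]

```text
time_s: 32.1
eef_pos: [566.7, 347.1, 141.0]
orientation: [0.588, 0.809, -0.0, -0.0]
force: [-0.5, -0.2, -1.0]
opening: 15.8
finger_force: 39.8
```

move_arm:
  plan:
    - [0.95,0,0,1,0,0,0]
    - [0.95,0,0,0,0,0,0]
    - [0.95,0,0,1,0,0,0]
    - [0.95,0,0,0,0,0,0]

```text
time_s: 32.5
eef_pos: [566.7, 347.0, 139.0]
orientation: [0.588, 0.809, -0.0, -0.0]
force: [0.2, 0.6, -1.1]
opening: 15.9
finger_force: 39.8
```

Run:
```python
from h import *
S()
```

```text
t 32.5 [566.7 347.  139. ] yaw 108.0 j [ 0.51  0.12  1.56 -0.    1.46  0.2 ] F [ 0.2  0.6 -1.1] open 15.9 ff 39.823282957077026
```

move_arm:
  plan:
    - [0.95,0,0,1,0,0,0]
    - [0.95,0,0,0,0,0,0]
    - [0.95,0,0,0,0,0,0]

```text
time_s: 32.8
eef_pos: [566.7, 347.1, 138.1]
orientation: [0.588, 0.809, 0.0, -0.0]
force: [0.6, 0.2, -1.5]
opening: 15.6
finger_force: 39.8
```

move_arm:
  plan:
    - [0.95,0,0,1,0,0,0]
    - [0.95,0,0,0,0,0,0]
    - [0.95,0,0,0,0,0,0]

```text
time_s: 33.1
eef_pos: [566.8, 347.1, 137.5]
orientation: [0.588, 0.809, 0.0, 0.0]
force: [-0.0, -0.4, 2.2]
opening: 15.9
finger_force: 39.8
```

Run:
```python
from h import *
S()
```

```text
t 33.1 [566.8 347.1 137.5] yaw 108.0 j [0.51 0.13 1.56 0.   1.45 0.2 ] F [-0.  -0.4  2.2] open 15.9 ff 39.83043551445007
```

move_arm:
  plan:
    - [0.8,0,0,0,0,0,0]
    - [0.8,0,0,0,0,0,0]
    - [0.8,0,0,0,0,0,0]
  newtons: 20

```text
time_s: 33.4
eef_pos: [566.7, 347.1, 137.0]
orientation: [0.588, 0.809, -0.0, -0.0]
force: [0.8, 0.7, -0.4]
opening: 18.7
finger_force: 0.0
```

```bash
cat >> h.py <<'E'
def lidz(n):
    "scene picture kept for comparison, torque shown"
    s=S(); print("torque",s["torque"].round(2))
    c=cam("scene"); f=ctrl.grab_frame("scene"); u=w2px(c,[567,347,140]).astype(int)
    g=f[u[1]-55:u[1]+55,u[0]-55:u[0]+55]; cv2.imwrite(f"pics/lid{n}.png",g)
    w=ctrl.grab_frame("wrist"); cv2.imwrite(f"pics/lw{n}.png",w)
    return g
E
python3 - <<'E'
from h import *
lidz(0)
E
```

```text
t 33.4 [566.7 347.1 137. ] yaw 108.0 j [0.51 0.13 1.56 0.   1.45 0.2 ] F [ 0.8  0.7 -0.4] open 18.7 ff 0.0
torque [-0.01 -0.11 -0.03]
```

move_arm:
  plan:
    - [0.8,0,0,0,0,0,-0.1]
    - [0.8,0,0,0,0,0,-0.1]
    - [0.8,0,0,0,0,0,-0.1]
    - [0.8,0,0,0,0,0,-0.1]
    - [0.8,0,0,0,0,0,0]

```text
time_s: 34.0
eef_pos: [566.9, 347.3, 137.9]
orientation: [0.414, 0.91, 0.001, 0.0]
force: [-0.3, 0.2, 5.1]
opening: 19.0
finger_force: 7.0
```

Run:
```python
from h import *
lidz(1)
a=cv2.imread("pics/lid0.png");b=cv2.imread("pics/lid1.png");c=cv2.imread("pics/lw0.png")[60:270,130:410];d=cv2.imread("pics/lw1.png")[60:270,130:410]
cv2.imwrite("pics/cmp1.png",np.vstack([np.hstack([cv2.resize(i,(300,300),interpolation=cv2.INTER_CUBIC) for i in(a,b)]),np.hstack([cv2.resize(i,(300,225)) for i in(c,d)])]))
```

```text
t 34.0 [566.9 347.3 137.9] yaw 131.1 j [ 0.51  0.13  1.56  0.    1.45 -0.21] F [-0.3  0.2  5.1] open 19.0 ff 6.951378718949854
torque [ 0.02 -0.12 -0.19]
```

View pics/cmp1.png

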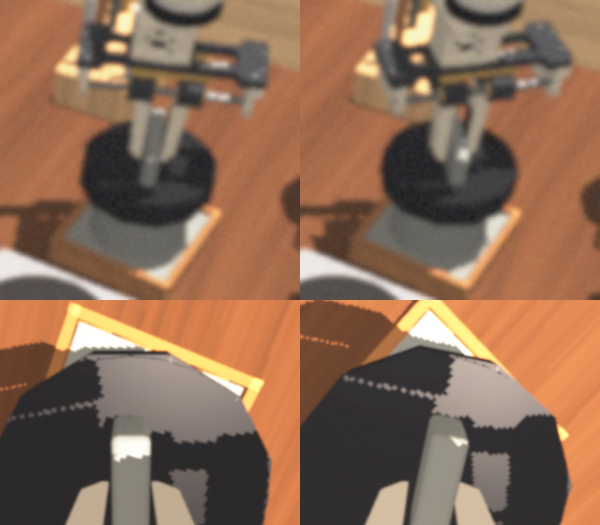

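move_arm:
  plan:
    - [0.8,0,0,0,0,0,-0.1]
    - [0.8,0,0,0,0,0,-0.1]
    - [0.8,0,0,0,0,0,0]

```text
time_s: 34.4
eef_pos: [567.2, 347.4, 138.6]
orientation: [0.322, 0.947, 0.001, 0.001]
force: [-0.3, 0.6, 10.8]
opening: 19.6
finger_force: 14.4
```

move_arm:
  plan:
    - [0.8,0,0,0,0,0,-0.1]
    - [0.8,0,0,0,0,0,-0.1]
    - [0.8,0,0,0,0,0,0]

```text
time_s: 34.7
eef_pos: [567.5, 347.5, 139.0]
orientation: [0.226, 0.974, 0.001, 0.001]
force: [0.3, 0.5, 11.8]
opening: 19.1
finger_force: 15.6
```

Run:
```python
from h import *
lidz(2)
```

```text
t 34.7 [567.5 347.5 139. ] yaw 153.9 j [ 0.51  0.12  1.56  0.    1.45 -0.6 ] F [ 0.3  0.5 11.8] open 19.1 ff 15.602027736604214
torque [ 0.19 -0.24 -0.34]
```

move_arm:
  plan:
    - [0.8,0,0,-1,0,0,0]
    - [0.8,0,0,0,0,0,-0.1]
    - [0.8,0,0,0,0,0,-0.1]
    - [0.8,0,0,0,0,0,0]

```text
time_s: 35.2
eef_pos: [566.6, 347.0, 138.0]
orientation: [0.128, 0.992, -0.0, -0.0]
force: [0.2, 0.1, -0.1]
opening: 18.5
finger_force: 0.0
```

move_arm:
  plan:
    - [0.8,0,0,0,0,0,-0.1]
    - [0.8,0,0,0,0,0,-0.1]
    - [0.8,0,0,0,0,0,0]

```text
time_s: 35.5
eef_pos: [566.4, 347.2, 138.0]
orientation: [0.029, 1.0, 0.0, -0.0]
force: [-2.4, 2.5, 0.6]
opening: 19.0
finger_force: 8.9
```

Run:
```python
from h import *
lidz(3)
```

```text
t 35.5 [566.4 347.2 138. ] yaw 176.6 j [ 0.51  0.13  1.56  0.    1.45 -1.  ] F [-2.4  2.5  0.6] open 19.0 ff 8.939645080827177
torque [ 0.33  0.37 -0.26]
```

Run:
```python
from h import *
A=[cv2.resize(cv2.imread(f"pics/lid{i}.png"),(260,260),interpolation=cv2.INTER_CUBIC) for i in(0,2,3)]
B=[cv2.resize(cv2.imread(f"pics/lw{i}.png")[60:270,130:410],(260,195)) for i in(0,2,3)]
cv2.imwrite("pics/cmp2.png",np.vstack([np.hstack(A),np.hstack(B)]))
```

```text
(no output)
```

View pics/cmp2.png

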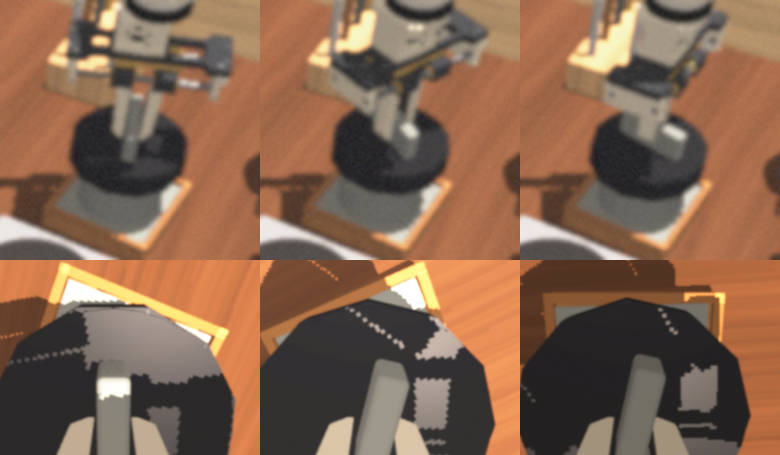

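move_arm:
  plan:
    - [0.8,0,0,0,0,0,0.1]
    - [0.8,0,0,0,0,0,0.1]
    - [0.8,0,0,0,0,0,0.1]
    - [0.8,0,0,0,0,0,0.1]
    - [0.8,0,0,0,0,0,0]

```text
time_s: 36.1
eef_pos: [566.8, 347.0, 138.0]
orientation: [0.229, 0.973, -0.0, 0.0]
force: [-0.4, 0.2, 0.3]
opening: 18.7
finger_force: 0.0
```

move_arm:
  plan:
    - [0.8,0,0,0,0,0,0.1]
    - [0.8,0,0,0,0,0,0.1]
    - [0.8,0,0,0,0,0,0.1]
    - [0.8,0,0,0,0,0,0]

```text
time_s: 36.5
eef_pos: [566.8, 347.0, 138.1]
orientation: [0.37, 0.929, -0.0, 0.0]
force: [-0.1, -0.1, 0.8]
opening: 18.6
finger_force: 0.0
```

Run:
```python
from h import *
lidz(4)
B=[cv2.resize(cv2.imread(f"pics/lw{i}.png")[60:270,130:410],(390,292)) for i in(3,4)]
cv2.imwrite("pics/cmp3.png",np.hstack(B))
```

```text
t 36.5 [566.8 347.  138.1] yaw 136.6 j [ 0.51  0.13  1.56 -0.    1.45 -0.3 ] F [-0.1 -0.1  0.8] open 18.6 ff 0.02938705745009429
torque [ 0.02 -0.16 -0.02]
```

View pics/cmp3.png

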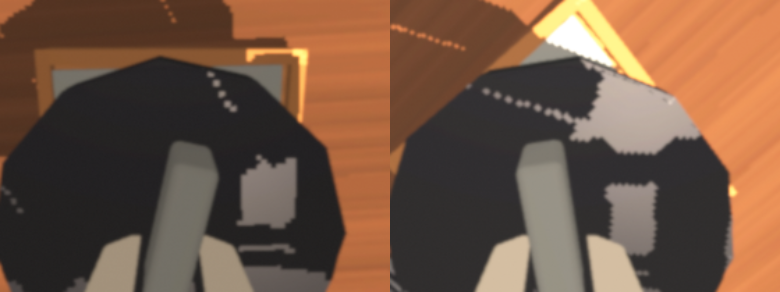

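move_arm:
  plan:
    - [0.8,0,0,4,0,0,0]
    - [0.8,0,0,4,0,0,0]
    - [0.8,0,0,0,0,0,0.1]
    - [0.8,0,0,0,0,0,0.1]
    - [0.8,0,0,0,0,0,0.1]

```text
time_s: 37.1
eef_pos: [566.6, 347.0, 129.4]
orientation: [0.505, 0.863, -0.0, -0.0]
force: [-0.6, 0.6, -1.3]
opening: 18.8
finger_force: 0.7
```

move_arm:
  plan:
    - [0.8,0,0,0,0,0,0.1]
    - [0.8,0,0,0,0,0,0.1]
    - [0.8,0,0,0,0,0,0.1]
    - [0.8,0,0,0,0,0,0.1]
    - [0.8,0,0,0,0,0,0]

```text
time_s: 37.6
eef_pos: [566.6, 347.0, 129.6]
orientation: [0.666, 0.746, -0.0, -0.0]
force: [0.6, -0.3, 0.5]
opening: 18.7
finger_force: 0.0
```

move_arm:
  plan:
    - [0.8,0,0,0,0,0,0.1]
    - [0.8,0,0,0,0,0,0.1]
    - [0.8,0,0,0,0,0,0.1]
    - [0.8,0,0,0,0,0,0]

```text
time_s: 38.0
eef_pos: [566.6, 347.1, 129.8]
orientation: [0.769, 0.639, -0.0, -0.0]
force: [0.2, 0.1, -0.3]
opening: 18.6
finger_force: 0.0
```

Run:
```python
from h import *
lidz(5)
```

```text
t 38.0 [566.6 347.1 129.8] yaw 79.4 j [0.51 0.13 1.57 0.   1.44 0.7 ] F [ 0.2  0.1 -0.3] open 18.6 ff 0.0060079045533711906
torque [ 0.   -0.06  0.  ]
```

move_arm:
  plan:
    - [0.8,0,0,2,0,0,0.1]
    - [0.8,0,0,0,0,0,0.1]
    - [0.8,0,0,0,0,0,0]

```text
time_s: 38.4
eef_pos: [566.9, 347.2, 128.6]
orientation: [0.829, 0.559, 0.0, 0.0]
force: [1.1, -0.0, 2.0]
opening: 18.6
finger_force: 1.2
```

move_arm:
  plan:
    - [0.8,0,0,0,0,0,0.1]
    - [0.8,0,0,0,0,0,0.1]
    - [0.8,0,0,0,0,0,0]

```text
time_s: 38.7
eef_pos: [566.8, 347.2, 128.5]
orientation: [0.88, 0.474, 0.0, -0.0]
force: [-0.4, 0.5, 3.7]
opening: 18.9
finger_force: 3.8
```

move_arm:
  plan:
    - [0.8,0,0,0,0,0,0.1]
    - [0.8,0,0,0,0,0,0]

```text
time_s: 38.9
eef_pos: [566.8, 347.2, 128.5]
orientation: [0.903, 0.43, 0.0, -0.0]
force: [0.0, 1.0, 4.3]
opening: 18.7
finger_force: 8.0
```

Run:
```python
from h import *
lidz(6)
```

```text
t 38.9 [566.8 347.2 128.5] yaw 50.9 j [0.51 0.13 1.57 0.   1.44 1.19] F [0.  1.  4.3] open 18.7 ff 8.02109178621322
torque [0.12 0.03 0.26]
```

Run:
```python
from h import *
st=S(); c=cam("wrist",st); f=cv2.imread("pics/lw6.png")
for h,col in((117,(0,255,0)),(129,(0,0,255))):
  for a in np.arange(0,360,2):
    p=w2px(c,[567+73*np.cos(np.radians(a)),347+73*np.sin(np.radians(a)),h]); cv2.circle(f,tuple(int(round(i)) for i in p),0,col,-1)
cv2.imwrite("pics/w8.png",cv2.resize(f[30:320,70:450],(786,600),interpolation=cv2.INTER_CUBIC))
```

```text
t 39.0 [566.8 347.2 128.5] yaw 51.1 j [0.51 0.13 1.57 0.   1.44 1.19] F [-0.4  0.5  5.4] open 18.9 ff 7.8535115998238325
```

View pics/w8.png

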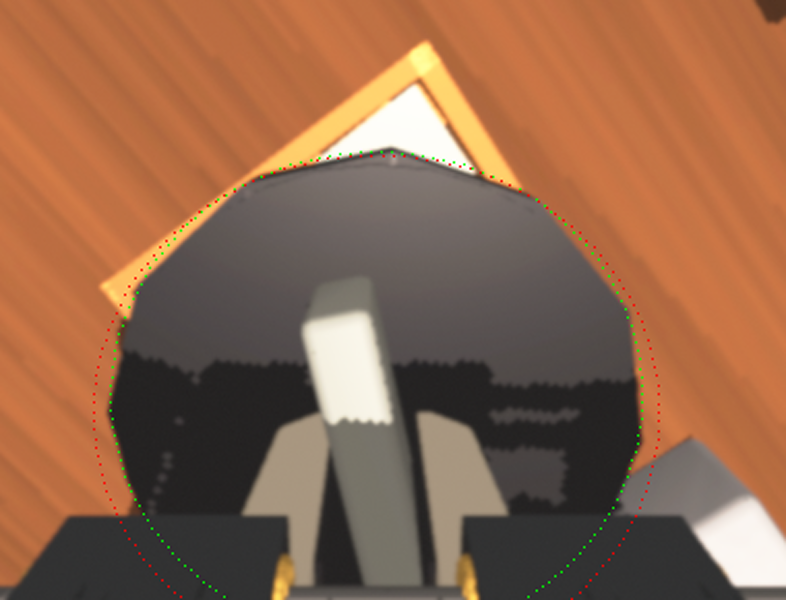

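move_arm:
  plan:
    - [0.8,0,0,0,0,0,0.05]
    - [0.8,0,0,0,0,0,0]
    - [0.8,0,0,0,0,0,-0.1]
    - [0.8,0,0,0,0,0,-0.08]
    - [0.8,0,0,5,0,0,0]

```text
time_s: 39.5
eef_pos: [566.8, 347.1, 123.2]
orientation: [0.872, 0.489, 0.0, 0.0]
force: [0.7, -0.4, 0.3]
opening: 18.3
finger_force: 0.0
```

move_arm:
  plan:
    - [0.8,0,0,0,0,0,0]
    - [0.95,0,0,0,0,0,0]
    - [0.95,0,0,0,0,0,0]
    - [0.95,0,0,0,0,0,0]
  newtons: 60

```text
time_s: 39.9
eef_pos: [566.6, 347.3, 122.9]
orientation: [0.874, 0.486, -0.0, -0.0]
force: [0.5, 3.6, -3.5]
opening: 15.5
finger_force: 59.5
```

Run:
```python
from h import *
s=S(); print(s["torque"].round(2)); go(546,117,200)
```

```text
t 39.9 [566.6 347.3 122.9] yaw 58.1 j [0.51 0.13 1.58 0.   1.43 1.07] F [ 0.5  3.6 -3.5] open 15.5 ff 59.5069545507431
[ 0.71 -0.01  0.2 ]
shift [-206.5  104.   -77.2] turn [-0. -0.  0.] rows 4.9
```

move_arm:
  plan:
    - [0.95,0,0,0,0,0,0.03]
    - [0.95,0,0,0,0,0,0]
    - [0.95,0,0,0,0,0,0]

```text
time_s: 40.2
eef_pos: [566.7, 347.2, 123.1]
orientation: [0.881, 0.473, 0.0, -0.0]
force: [3.2, 3.7, -3.9]
opening: 15.7
finger_force: 59.8
```

Run:
```python
from h import *
s=S(); print(s["torque"].round(2))
```

```text
t 40.2 [566.7 347.2 123.1] yaw 56.5 j [0.51 0.13 1.58 0.   1.43 1.1 ] F [ 3.2  3.7 -3.9] open 15.7 ff 59.791300892829895
[ 0.8  -0.22  0.55]
```

move_arm:
  plan:
    - [0.95,0,0,-2,0,0,0]
    - [0.95,0,0,-3,0,0,0]
    - [0.95,0,0,-5,0,0,0]
    - [0.95,0,0,-10,0,0,0]
    - [0.95,0,0,0,0,0,0]

```text
time_s: 40.7
eef_pos: [567.2, 347.0, 145.3]
orientation: [0.881, 0.473, 0.001, 0.0]
force: [0.5, 0.3, -7.5]
opening: 15.9
finger_force: 59.5
```

Run:
```python
from h import *
s=S(); print(s["torque"].round(2))
```

```text
t 40.7 [567.2 347.  145.3] yaw 56.4 j [ 0.51  0.12  1.55 -0.    1.46  1.1 ] F [ 0.5  0.3 -7.5] open 15.9 ff 59.535775780677795
[ 0.07 -0.06 -0.01]
```

move_arm:
  plan:
    - [0.95,0,0,-15,0,0,0]
    - [0.95,0,0,-20,0,0,0]
    - [0.95,0,0,-20,0,0,0]
    - [0.95,0,0,-10,0,0,0]
    - [0.95,0,0,0,0,0,0]

```text
time_s: 41.2
eef_pos: [567.2, 347.3, 210.3]
orientation: [0.881, 0.473, 0.001, 0.0]
force: [-0.4, 0.7, -6.5]
opening: 15.7
finger_force: 59.5
```

Run:
```python
from h import *
S(); go(546,117,209)
c=cam("top"); f=ctrl.grab_frame("top")
```

```text
t 41.2 [567.2 347.3 210.3] yaw 56.4 j [ 0.51  0.09  1.48 -0.    1.57  1.1 ] F [-0.4  0.7 -6.5] open 15.7 ff 59.53525185585022
shift [-203.5  109.7    1. ] turn [ 0.001 -0.002 -0.   ] rows 4.6
```

move_arm:
  plan:
    - [0.95,-10,5.5,0,0,0,0]
    - [0.95,-20,11,0,0,0,0]
    - [0.95,-25,13.5,0,0,0,0]
    - [0.95,-30,16,0,0,0,0]
    - [0.95,-30,16,0,0,0,0]

```text
time_s: 41.75
eef_pos: [553.9, 214.5, 207.2]
orientation: [0.881, 0.473, -0.001, 0.0]
force: [0.8, -0.8, -6.4]
opening: 16.0
finger_force: 59.5
```

move_arm:
  plan:
    - [0.95,-30,16,0,0,0,0]
    - [0.95,-25,13.5,0,0,0,0]
    - [0.95,-20,11,0,0,0,0]
    - [0.95,-13.5,7,0,0,0,0]
    - [0.95,0,0,0,0,0,0]

```text
time_s: 42.25
eef_pos: [544.9, 114.7, 207.8]
orientation: [0.882, 0.472, -0.0, 0.0]
force: [0.5, 1.1, -7.1]
opening: 15.6
finger_force: 59.5
```

Run:
```python
from h import *
S(); go(546,117,161)
```

```text
t 42.2 [544.9 114.7 207.8] yaw 56.3 j [ 0.16 -0.14  1.71 -0.    1.57  0.75] F [ 0.5  1.1 -7.1] open 15.6 ff 59.53663229942322
shift [ 2.5 -0.3 46.8] turn [0.    0.001 0.   ] rows 0.9
```

move_arm:
  plan:
    - [0.95,2,0,12,0,0,0]
    - [0.95,0,0,14,0,0,0]
    - [0.95,0,0,8,0,0,0]
    - [0.95,0,0,3,0,0,0]
    - [0.95,0,0,0,0,0,0]

```text
time_s: 42.75
eef_pos: [546.2, 119.0, 170.3]
orientation: [0.881, 0.473, -0.001, -0.0]
force: [0.4, -0.5, -7.1]
opening: 15.6
finger_force: 59.5
```

move_arm:
  plan:
    - [0.95,0,0,2,0,0,0]
    - [0.95,0,0,2,0,0,0]
    - [0.95,0,0,0,0,0,0]

```text
time_s: 43.05
eef_pos: [546.5, 118.6, 167.1]
orientation: [0.881, 0.473, 0.0, 0.0]
force: [0.3, 0.7, -7.7]
opening: 15.7
finger_force: 59.5
```

move_arm:
  plan:
    - [0.95,0,0,1.5,0,0,0]
    - [0.95,0,0,1.5,0,0,0]
    - [0.95,0,0,0,0,0,0]
    - [0.95,0,0,0,0,0,0]

```text
time_s: 43.45
eef_pos: [546.5, 118.6, 164.1]
orientation: [0.881, 0.473, 0.0, -0.0]
force: [-0.2, 0.4, -8.0]
opening: 15.7
finger_force: 59.5
```

Run:
```python
from h import *
S()
```

```text
t 43.5 [546.5 118.6 164.1] yaw 56.4 j [ 0.17 -0.12  1.76  0.    1.5   0.75] F [-0.2  0.4 -8. ] open 15.7 ff 59.53523576259613
```

move_arm:
  plan:
    - [0.95,0,0,1,0,0,0]
    - [0.95,0,0,1,0,0,0]
    - [0.95,0,0,0,0,0,0]
    - [0.95,0,0,0,0,0,0]

```text
time_s: 43.85
eef_pos: [546.5, 118.6, 162.1]
orientation: [0.881, 0.473, -0.0, -0.0]
force: [-0.4, -0.7, -7.2]
opening: 15.4
finger_force: 59.5
```

move_arm:
  plan:
    - [0.95,0,0,1,0,0,0]
    - [0.95,0,0,0,0,0,0]
    - [0.95,0,0,0,0,0,0]

```text
time_s: 44.15
eef_pos: [546.5, 118.6, 161.1]
orientation: [0.881, 0.473, -0.0, -0.0]
force: [-0.1, 1.1, -6.9]
opening: 15.6
finger_force: 59.5
```

move_arm:
  plan:
    - [0.95,0,0,1,0,0,0]
    - [0.95,0,0,0,0,0,0]
    - [0.95,0,0,0,0,0,0]

```text
time_s: 44.45
eef_pos: [546.6, 118.6, 160.3]
orientation: [0.881, 0.473, 0.0, 0.0]
force: [1.0, -0.4, -4.4]
opening: 15.4
finger_force: 59.5
```

move_arm:
  plan:
    - [0.95,0,0,1,0,0,0]
    - [0.95,0,0,0,0,0,0]
    - [0.95,0,0,0,0,0,0]

```text
time_s: 44.75
eef_pos: [546.7, 118.7, 159.5]
orientation: [0.881, 0.473, 0.0, 0.0]
force: [0.6, 0.0, -1.1]
opening: 15.7
finger_force: 59.5
```

move_arm:
  plan:
    - [0.95,0,0,1,0,0,0]
    - [0.95,0,0,0,0,0,0]
    - [0.95,0,0,0,0,0,0]

```text
time_s: 45.05
eef_pos: [546.6, 118.7, 158.3]
orientation: [0.881, 0.473, 0.0, 0.0]
force: [1.6, -0.1, 0.7]
opening: 15.3
finger_force: 59.5
```

Run:
```python
from h import *
S()
```

```text
t 45.0 [546.6 118.7 158.3] yaw 56.4 j [ 0.17 -0.11  1.77 -0.    1.49  0.75] F [ 1.6 -0.1  0.7] open 15.3 ff 59.52723741531372
```

move_arm:
  plan:
    - [0.8,0,0,0,0,0,0]
    - [0.8,0,0,0,0,0,0]
    - [0.6,0,0,0,0,0,0]
    - [0.5,0,0,0,0,0,0]
    - [0.5,0,0,0,0,0,0]

```text
time_s: 45.55
eef_pos: [546.5, 118.7, 158.2]
orientation: [0.881, 0.473, 0.0, -0.0]
force: [0.3, 0.3, 0.6]
opening: 38.2
finger_force: 0.0
```

move_arm:
  plan:
    - [0.5,0,0,-10,0,0,0]
    - [0.5,0,0,-30,0,0,0]
    - [0.5,0,0,-40,0,0,0]
    - [0.5,0,0,-40,0,0,0]
    - [0.5,0,0,0,0,0,0]

```text
time_s: 46.05
eef_pos: [547.6, 118.9, 284.9]
orientation: [0.881, 0.473, 0.004, 0.001]
force: [-0.1, 0.3, -1.0]
opening: 46.4
finger_force: 0.0
```

Run:
```python
from h import *
st=S(); c=cam("wrist",st); f=ctrl.grab_frame("wrist"); cv2.imwrite("pics/fin.png",f)
# lid outline by darkness: width vs predicted at home height (top face 60+93=153)
g=cv2.cvtColor(f,cv2.COLOR_BGR2GRAY)
for h in(149,153,157,164):
  P=np.array([w2px(c,[546.6+73*np.cos(a),118.7+73*np.sin(a),h]) for a in np.arange(0,6.28,.05)]); print(h,P.min(0).round(1),P.max(0).round(1))
r=int(w2px(c,[546.6,118.7,153])[1]); print(r)
for rr in (r-20,r,r+10): print(rr,g[rr,90:420:5].tolist())
cc=int(w2px(c,[546.6,118.7,153])[0]); print(g[20:200:4,cc-40].tolist())
```

```text
t 46.0 [547.6 118.9 284.9] yaw 56.4 j [ 0.17 -0.15  1.6   0.    1.69  0.75] F [-0.1  0.3 -1. ] open 46.4 ff 0.0
149 [169.9  95.4] [328.7 248.9]
153 [168.9  95.6] [329.7 250.8]
157 [167.9  95.7] [330.7 252.8]
164 [166.1  96.1] [332.6 256.3]
178
158 [111, 113, 110, 107, 111, 118, 111, 111, 114, 119, 117, 120, 86, 78, 225, 231, 147, 74, 75, 76, 77, 77, 78, 79, 80, 81, 82, 83, 84, 69, 189, 232, 236, 231, 90, 88, 87, 87, 88, 87, 87, 88, 87, 87, 86, 86, 86, 86, 210, 236, 232, 148, 107, 111, 106, 106, 116, 113, 116, 117, 115, 114, 112, 112, 110, 110]
178 [102, 104, 111, 112, 112, 111, 110, 110, 117, 112, 112, 112, 118, 61, 57, 53, 38, 30, 29, 30, 28, 29, 30, 29, 64, 74, 74, 75, 75, 75, 159, 229, 231, 230, 78, 59, 71, 59, 66, 78, 78, 78, 78, 77, 76, 68, 60, 75, 224, 231, 231, 232, 233, 172, 107, 110, 105, 109, 118, 112, 116, 117, 116, 114, 109, 110]
188 [108, 109, 100, 108, 111, 112, 111, 111, 107, 106, 115, 113, 109, 63, 56, 56, 49, 29, 30, 30, 29, 29, 31, 29, 30, 28, 30, 29, 30, 30, 142, 228, 229, 226, 44, 30, 30, 29, 30, 29, 29, 30, 30, 29, 29, 30, 29, 40, 225, 230, 213, 137, 115, 115, 112, 109, 109, 105, 112, 116, 112, 115, 117, 116, 114, 108]
[71, 63, 88, 113, 113, 107, 103, 107, 109, 110, 111, 110, 110, 105, 106, 107, 168, 240, 245, 237, 79, 70, 83, 97, 96, 95, 94, 92, 90, 88, 87, 85, 84, 82, 81, 80, 78, 77, 74, 64, 65, 33, 31, 30, 29]
```

Run:
```python
from h import *
for n in("wrist","top"):
    st=ctrl.state(); c=cam(n,st); f=ctrl.grab_frame(n); h=cv2.cvtColor(f,cv2.COLOR_BGR2HSV)
    m=((h[...,1]<60)&(h[...,2]>120)).astype(np.uint8)
    if n=="wrist": m[280:]=0
    V,U=np.nonzero(m); w=np.array([px2w(c,q,60)[:2] for q in zip(U,V)],np.float32)
    w=w[(abs(w-[546,118])<115).all(1)]; lo=np.percentile(w,[1,99],axis=0); print(n,lo.round(),cv2.minAreaRect(w))
```

```text
wrist [[458.  28.]
 [640. 212.]] ((537.6798095703125, 109.15943145751953), (207.0066375732422, 205.13214111328125), 88.82438659667969)
top [[454.  26.]
 [637. 226.]] ((547.6050415039062, 129.83482360839844), (159.57647705078125, 236.6778564453125), 10.17868423461914)
```

```bash
python3 -c "
from bench import ctrl
print(ctrl.job_done())"
```

```text
the job is handed in; nothing more can be done
None
```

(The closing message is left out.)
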